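# Clear the cut-off saw's catch tray, then hold its guard open for brushing out

## Robot

A 6-joint arm with a two-finger parallel gripper is mounted at the origin on a cart in front of the work surface, level with it; the furniture and walls round the work are solid. World frame = base frame: x ahead of the robot, y to its left, z up, the work surface at z = 0. Lengths are in m, angles in rad, forces in N, time in s.
With the tool pointing down it reaches from about 0.325 to 0.9 m from the base axis. Payload 6.1 kg.
Tool frame: the origin (TCP) lies on the mounting face of the last link; the fingertips stand 182 mm ahead of it and the grasp point (between the pads) lies 164 mm ahead of it (arm.grip_depth is the x of the grasp point in the tool frame, in m); x points along the fingers, y is the direction in which the jaws open and shut, and the axes are right-handed (so a half turn about x gives the same grasp; the last joint's range is limited). The gripper opens to 87 mm and grips with 3 to 60 N. Pads are 19 mm wide; open, the fingers measure 117 mm over their backs; the gripper's body (75 mm by 190 mm) begins 51 mm behind the grasp point.
Start: joints at [0.994, 0.22, 1.526, -0, 1.395, -0.126], TCP at [0.272, 0.563, 0.405] pointing down, gripper open.
Joint ranges: [-2.98, 2.98], [-0.91, 2.08], [0.09, 2.57], [-1.24, 4.39], [0.2, 2.65], [-2.68, 2.68]. Speed limits (rad/s): [2.57, 2.57, 3.01, 3.14, 3.14, 3.14].

## Interface

Orientations are given as a unit quaternion [x, y, z, w].
In Python, from rig import arm, imaging gives the robot as it stands.
- The arm moves only by the tool step_arm, never from a script. Its argument "plan" is a list of rows, each an object with "linear": the shift along the tool's x, y, z scaled (see below), a list of three; "twist": the turn about the tool's x scaled (see below); "fingers": the closure, from 0 (fully open) to 1 (shut). In form: [{"linear": [dx, dy, dz], "twist": twist, "fingers": fingers}, ...]. A call has 1 to 8 rows; each row shifts and turns the commanded pose from where the row before left it, along the tool's axes as they then stand; what a row does not reach is not made up. The controller multiplies each number of a shift by 60 mm and each number of a turn by 8 degrees. A row lasts 1/8 s, in which the tool goes at most 62.5 mm and 10.7 degrees, less where a joint would pass 70% of its speed; a pose out of reach is approached as far as the arm can. A call with a number of a shift or a turn outside -1 to 1 is refused whole. A call with a gripper value outside its range is refused whole. The fingers move at their own pace and stop on an object; the grip force is fixed at half the most. Time passes only in rows, so rows that do not move let the fingers close. It gives the time, the measured TCP pose, the force and the opening at its end, in the units of the state.
- arm.observe(): the state, without advancing time (a new reading comes with each control period).
- imaging.grab_frame(name): name is "side" or "top"; returns a dict with "pixels" (400x640x3 uint8, blue, green, red), "depth" (400x640 float32, m along the optical axis (not along the pixel's ray), 0 where there is no reading), "vfov" (degrees; the focal length in pixels is half the picture's height over the tangent of half this angle, whatever the lens; pixels are square), "cx", "cy" (the principal point, pixels), "k1" (the pictures are not rectified: a ray, as slopes to the right and down, at radius r is drawn at 1 + k1 r^2 times it, then the intrinsics apply), "view" (4x4, takes a point from world to camera coordinates). Camera axes: x right, y down, z forward; pixel columns grow to the right and rows downward; lengths in m; the calibration is good to about 2 mm. A picture is of the moment at which its call begins.
- arm.finish_job(): hands the job in, once; it reports no verdict.
The state is a dict: "clock": time; "joints": joint angles; "qd": joint speeds; "tau": joint torques, N m; "ee_pos": TCP position; "tool_rot": TCP orientation; "force": force on the tool from outside, world axes, zero at the start; "ft_torque": the same for the moment, N m; "gripper_width": finger opening in m.
Only numpy, scipy, OpenCV 4.12 (cv2) and the standard library are available. Lean on these libraries where they do the work, as an engineer would, in place of code of your own. Each camera call takes 0.05 s, during which the arm holds its last target.

## Task

Move the two sawn T-nut blanks from the cut-off saw's catch tray into the open grey tote, laying them in rather than dropping them; keep the saw's guard shut until both are in. Then take the guard by its handle bar, lift it and hold it open at 60 degrees from shut, so that I can brush the swarf down into the empty tray: it springs shut if let go, so finish while still holding it there. Leave the tote standing upright and the other things on the desk where they are.

Things in the scene. Friction and masses are not known exactly. Their poses are not given: they have to be found in the camera images.
- saw: bench cut-off saw fixed to the desk: grey cast base 170 mm deep (x), 240 mm wide (y = -150 to +90 mm), table 56 mm high. Origin: under the base's middle (front to back), at desk height; -x is its front, +y its left, z up. The guard covers y = -77 to +33 mm, shut top 154 mm high; the motor on its left is 132 mm high. The catch tray is fixed in front of its right part.
- tray_floor (a point): centre of the steel catch tray's floor, 6 mm above the desk, 136 mm in front of and 145 mm to the right of the saw's origin; axes as the saw's. The tray is 104 mm (x) by 136 mm (y), walls to 15 mm above the desk, the saw's base (56 mm high) at its back (+x); a chute sheet slopes in from the saw over the rear 30 mm.
- guard (a joint): opening angle of the saw's sheet-metal guard, rad: 0 shut (as it starts), growing as its front rises, stop at 1.6; 60 degrees is 1.047. Spring and weight push it shut at every angle; holding it takes about 4 to 6 N at the handle bar along its arc.
- guard_hinge (a point): point on the guard's hinge axis, in the middle of the guard's width; the axis runs along the saw's y at the guard's rear, 135 mm above the desk and 60 mm behind the saw's origin. It does not move.
- guard_handle (a point): centre of the handle bar: it moves with the guard on a circle of 152 mm radius about the hinge axis; with the guard shut it lies 152 mm in front of the hinge and 1 mm above it (136 mm above the desk). Its axes are the guard's (those of the saw while shut).
- guard_hood: the guard, folded aluminium sheet with a sight window, 110 mm wide. On its front a round steel handle bar, 12 mm thick, 92 mm long along the saw's y, on two 9 mm posts 76 mm apart, 45 mm off the sloping front sheet. Shut, 40 mm is free behind the bar (34 mm at 20 mm below it). Pinch it from above, fingers closing along the saw's x; it turns in the fingers (a hard pinch drags). Origin: on the hinge.
- tote: open small-parts tote of grey plastic, 85 mm (x) by 110 mm (y) outside, 45 mm high, front wall (-x) 30 mm, walls 3 mm, floor 3 mm thick; 0.45 kg, loose on the desk in front of the saw, left of the tray. The shut guard's bar may be only 50 to 90 mm behind its middle, 136 mm up: keep the gripper's body clear of it. Origin: centre of its underside, z up.
- tote_floor (a point): centre of the tote's inner floor, 3 mm above the desk.
- blank_a_mid (a point): centre (half-way up, 12 mm above the underside) of one of the two blanks; axes as the blank's.
- blank_b_mid (a point): centre (half-way up, 12 mm above the underside) of the other blank; axes as the blank's.
- blank_a: one of the two sawn steel T-nut blanks, foot down in the tray: an upside-down T, foot 36 mm wide, 12 mm high; neck 16 mm wide, 12 mm high on its middle; both 28 mm long; 0.135 kg. Origin: centre of the underside; y along the neck, x across it (pinch here; fingers may come down to the foot), z up. Neck within 20 degrees of the saw's y.
- blank_b: the other of the two sawn steel T-nut blanks, foot down in the tray: an upside-down T, foot 36 mm wide, 12 mm high; neck 16 mm wide, 12 mm high on its middle; both 28 mm long; 0.135 kg. Origin: centre of the underside; y along the neck, x across it (pinch here; fingers may come down to the foot), z up. Neck within 20 degrees of the saw's y.
- jar: bystander: small square milky jar with a blue cap, 46 x 45 x 64 mm; origin at its underside.
- cutters: bystander: pair of side cutters with yellow and navy grips, 54 x 135 x 12 mm; origin at its underside.
- tin_3: bystander: small round tin with a black lid, 40 mm across, 23 mm high; origin at its underside.
Mind the look-alikes: they are no part of the job. Leave any purple or turquoise look-alike of the blank_a alone.

How it is judged:
By the outcome, as a careful person would: the job done as asked, in the order asked, and still so for the second after the job is handed in, while the arm keeps its last pose, push and grip.
It also fails if it takes over 64 s, if anything falls off the work surface, if the arm or the gripper's body presses on something with over 40 N, if the wrist force passes 120 N, or if a joint passes its speed limit or range.

## Working session

There is one attempt and no reset: what is moved stays moved. The work goes in short steps, Python scripts to look and compute and a tool call to move; the robot and the scene stay as the last step left them, time stands still between calls to the robot, and variables do not carry over. Pictures are saved under pics/ and viewed, and the job is handed in when it is done.

Besides the shell and the picture viewer there is one more tool, called after "Call:" as name([rows], argument=value, ...), one row to a line, values as JSON. step_arm: Moves the arm, as the interface text tells. Its arguments: {"type":"object","properties":{"plan":{"type":"array"}},"required":["plan"]}

```bash
ls; mkdir -p pics; python3 - <<'E'
from rig import arm, imaging
import cv2,numpy as np,pickle
print(arm.observe(), arm.grip_depth)
for n in("side","top"):
    f=imaging.grab_frame(n); cv2.imwrite(f"pics/{n}0.png",f["pixels"]); pickle.dump(f,open(f"{n}0.pkl","wb"))
    print(n,f["vfov"],f["cx"],f["cy"],f["k1"],np.round(f["view"],4).tolist())
E
```

```text
pics
{'clock': 0.0, 'joints': array([ 9.93889198e-01,  2.21238891e-01,  1.52760410e+00, -1.72241117e-06,
        1.39467412e+00, -1.26087069e-01]), 'qd': array([ 0.00078605, -0.00022307, -0.00076187, -0.00042041,  0.00196692,
        0.0004098 ]), 'tau': array([ 5.20155536e-04, -4.94635963e+01, -3.87364411e+01,  6.98697218e-02,
        5.76986570e-02, -1.49134139e-04]), 'ee_pos': array([0.27216696, 0.56233625, 0.40363271]), 'tool_rot': array([ 0.15740345,  0.68945219, -0.15868146,  0.68898478]), 'force': array([-0.15331184,  0.46241038, -0.0771901 ]), 'ft_torque': array([ 0.01965633, -0.01611962, -0.07046151]), 'gripper_width': 0.0864736023681049} 0.1635
side 55.798604822521135 319.3067981908567 204.77291439470173 -0.008550094413692174 [[-0.8565, 0.516, 0.0146, 0.6059], [0.2414, 0.4254, -0.8722, -0.035], [-0.4562, -0.7435, -0.4889, 1.1429], [0.0, 0.0, 0.0, 1.0]]
top 50.13754397255368 322.640022654275 201.34706261654594 -0.09606324642532825 [[-0.0103, -0.9993, -0.0351, -0.0801], [-0.9943, 0.014, -0.1055, 0.6798], [0.1059, 0.0338, -0.9938, 1.0703], [0.0, 0.0, 0.0, 1.0]]
```

View pics/side0.png

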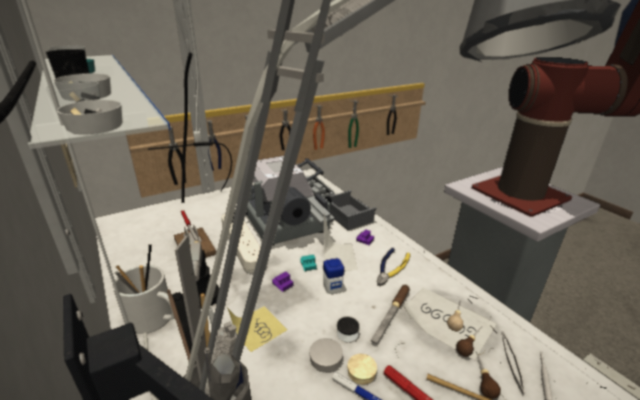

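View pics/top0.png

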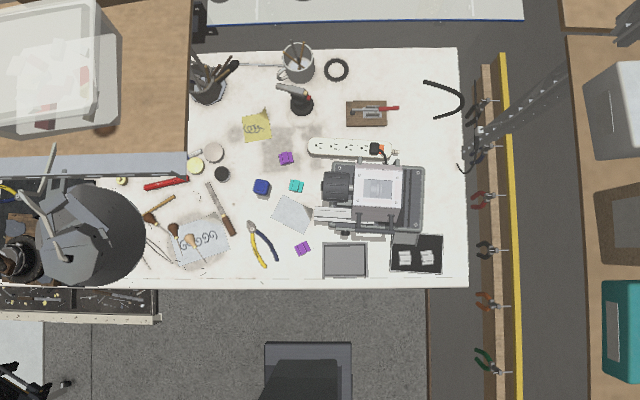

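```bash
cat > h.py <<'E'
import numpy as np,cv2,pickle
def K(f):
    F=200/np.tan(np.radians(f["vfov"]/2)); return F
def cloud(f):
    F=K(f); v,u=np.mgrid[0:400,0:640]
    xd=(u-f["cx"])/F; yd=(v-f["cy"])/F
    x,y=xd.copy(),yd.copy()
    for _ in range(10):
        s=1+f["k1"]*(x*x+y*y); x=xd/s;y=yd/s
    d=f["depth"]; P=np.stack([x*d,y*d,d],-1)
    V=f["view"]; W=(P-V[:3,3])@V[:3,:3]
    W[d==0]=np.nan
    return W
def proj(f,p):
    V=f["view"]; c=V[:3,:3]@np.array(p)+V[:3,3]; x,y=c[0]/c[2],c[1]/c[2]; s=1+f["k1"]*(x*x+y*y); F=K(f)
    return np.array([F*x*s+f["cx"],F*y*s+f["cy"]])
E
python3 - <<'E'
from h import *
f=pickle.load(open("top0.pkl","rb")); W=cloud(f)
c=f["pixels"][140:290,290:460]; cv2.imwrite("pics/crop0.png",cv2.resize(c,None,fx=4.5,fy=4,interpolation=cv2.INTER_CUBIC) if 0 else cv2.resize(c,None,fx=4,fy=4,interpolation=cv2.INTER_CUBIC))
np.set_printoptions(precision=3,suppress=True,linewidth=200)
for u,v in [(345,260),(405,258),(427,258),(417,272),(417,268),(380,190),(350,225),(360,232),(335,213),(300,249)]: print(u,v,W[v,u])
z=np.nan_to_num(W[140:290,290:460,2]); z=np.clip(z/0.18,0,1)*255
cv2.imwrite("pics/z0.png",cv2.resize(cv2.applyColorMap(z.astype(np.uint8),cv2.COLORMAP_JET),None,fx=4,fy=4,interpolation=cv2.INTER_NEAREST))
E
```

```text
345 260 [ 0.527 -0.144 -0.002]
405 258 [ 0.531 -0.297  0.032]
427 258 [ 0.53  -0.353  0.031]
417 272 [ 0.494 -0.33   0.014]
417 268 [ 0.504 -0.332  0.005]
380 190 [ 0.691 -0.225  0.149]
350 225 [ 0.614 -0.157  0.08 ]
360 232 [ 0.595 -0.178  0.136]
335 213 [ 0.644 -0.12   0.081]
300 249 [ 0.557 -0.028  0.023]
```

View pics/crop0.png

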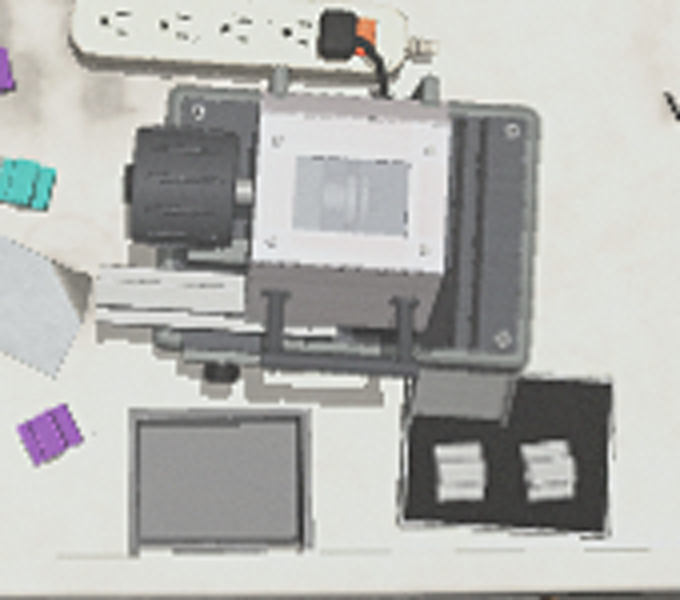

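View pics/z0.png

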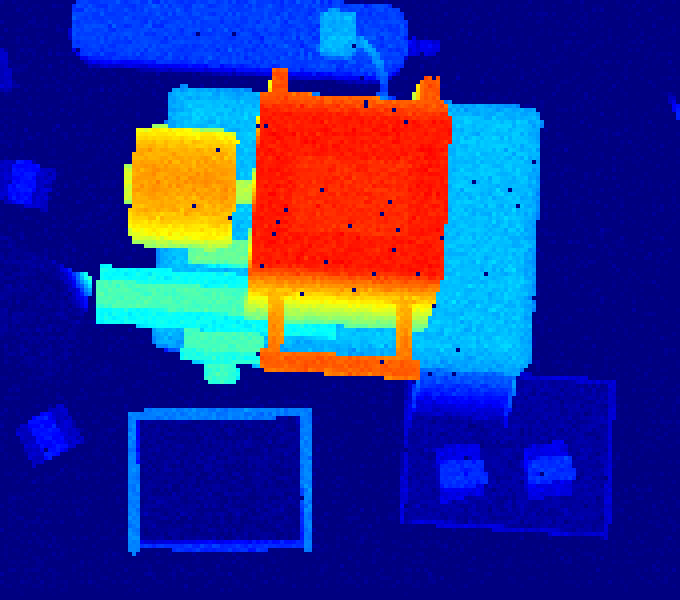

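```bash
python3 - <<'E'
from h import *
np.set_printoptions(precision=4,suppress=True,linewidth=200)
f=pickle.load(open("top0.pkl","rb")); W=cloud(f)
s=pickle.load(open("side0.pkl","rb"))
print("gripper in side",proj(s,[.272,.563,.22]),"top",proj(f,[.272,.563,.22]))
def reg(x0,x1,y0,y1,z0,z1):
    P=W.reshape(-1,3); m=(P[:,0]>x0)&(P[:,0]<x1)&(P[:,1]>y0)&(P[:,1]<y1)&(P[:,2]>z0)&(P[:,2]<z1); return P[m]
def rect(P):
    (c,sz,a)=cv2.minAreaRect((P[:,:2]*1000).astype(np.float32)); return np.array(c),np.array(sz),a
# desk level
print("desk z",np.nanmedian(reg(.46,.6,-.06,0,-.02,.01)[:,2]))
for n,b in dict(neckA=(.5,.56,-.325,-.27,.025,.04),footA=(.5,.56,-.325,-.27,.0145,.04),neckB=(.5,.56,-.385,-.325,.025,.04),footB=(.5,.56,-.385,-.325,.0145,.04),
  bar=(.57,.605,-.3,-.08,.125,.15),base=(.56,.82,-.4,-.05,.045,.065),guardtop=(.6,.8,-.3,-.1,.146,.17),tote=(.45,.585,-.22,-.08,.022,.06),tote_rear=(.45,.585,-.22,-.08,.038,.06),tote_in=(.45,.585,-.22,-.08,-.01,.012),tray=(.46,.6,-.42,-.23,.011,.018)).items():
    P=reg(*b); print(n,len(P),rect(P),P.mean(0),np.median(P[:,2]),P.min(0),P.max(0))
E
```

```text
gripper in side [822.3093 263.8895] top [ 33.6117 375.6618]
desk z 0.00012563969706435695
neckA 76 (array([ 530.6393, -298.5916]), array([28.7489, 15.4166]), 89.24446105957031) [ 0.5307 -0.2977  0.0299] 0.03015782612467515 [ 0.5229 -0.313   0.0254] [ 0.5384 -0.2842  0.0352]
footA 147 (array([ 531.408 , -298.3444]), array([35.5528, 28.949 ]), 5.08703088760376) [ 0.5318 -0.2975  0.0244] 0.0258454402903353 [ 0.5126 -0.313   0.0147] [ 0.5485 -0.2836  0.0352]
neckB 72 (array([ 532.3699, -354.8263]), array([29.0522, 15.3666]), 89.55175018310547) [ 0.5326 -0.3541  0.0303] 0.03021716431175931 [ 0.5247 -0.3693  0.0251] [ 0.5401 -0.3403  0.0362]
footB 152 (array([ 532.0984, -354.4681]), array([34.6982, 29.2672]), 6.648919582366943) [ 0.5319 -0.3542  0.024 ] 0.02268586735634407 [ 0.5142 -0.3695  0.0145] [ 0.5501 -0.3397  0.0362]
bar 212 (array([ 596.9553, -211.2696]), array([90.5641, 14.1265]), 89.26687622070312) [ 0.5976 -0.2131  0.1401] 0.14051292221995776 [ 0.5893 -0.2566  0.1322] [ 0.6044 -0.166   0.1452]
base 2414 (array([ 689.4667, -204.4896]), array([295.3929, 258.9484]), 89.349571228027
[... 350 characters left out ...]
90.5075]), 89.41107177734375) [ 0.5317 -0.1435  0.041 ] 0.04421449870896968 [ 0.4835 -0.2001  0.0222] [ 0.5739 -0.0851  0.0512]
tote_rear 300 (array([ 528.1459, -142.5246]), array([114.1897,  90.5075]), 89.41107177734375) [ 0.5448 -0.1414  0.0451] 0.04532435067858162 [ 0.4835 -0.2001  0.0398] [ 0.5739 -0.0851  0.0512]
tote_in 2283 (array([ 518.5906, -150.6662]), array([139.2965, 131.5812]), 89.40818786621094) [ 0.5166 -0.1514  0.0016] 0.0017253396785492589 [ 0.4522 -0.22   -0.0088] [ 0.585  -0.0804  0.0111]
tray 329 (array([ 544.2809, -330.3223]), array([136.5563, 102.5594]), 85.15364837646484) [ 0.5401 -0.3298  0.0148] 0.015024090012947567 [ 0.4876 -0.401   0.0111] [ 0.5944 -0.2599  0.018 ]
```

```bash
python3 - <<'E'
from h import *
from scipy.spatial.transform import Rotation as R
np.set_printoptions(precision=4,suppress=True,linewidth=200)
M=R.from_quat([ 0.15740345,  0.68945219, -0.15868146,  0.68898478]).as_matrix(); print(M)
print("jaw yaw",np.degrees(np.arctan2(M[1,1],M[0,1])))
f=pickle.load(open("top0.pkl","rb")); W=cloud(f); P=W.reshape(-1,3)
# tote side walls/rear wall lines at z~.045
def reg(x0,x1,y0,y1,z0,z1):
    m=(P[:,0]>x0)&(P[:,0]<x1)&(P[:,1]>y0)&(P[:,1]<y1)&(P[:,2]>z0)&(P[:,2]<z1); return P[m]
L=reg(.49,.56,-.10,-.07,.038,.06);Rr=reg(.49,.56,-.22,-.185,.038,.06);B=reg(.555,.585,-.19,-.1,.038,.06);F=reg(.46,.5,-.19,-.1,.024,.04)
for n,Q,a in(("L",L,0),("R",Rr,0),("B",B,1),("F",F,1)):
    k=np.polyfit(Q[:,a],Q[:,1-a],1); print(n,len(Q),Q.mean(0),Q.std(0),"slope deg",np.degrees(np.arctan(k[0])))
E
```

```text
[[-0.001   0.4357  0.9001]
 [-0.0016  0.9001 -0.4357]
 [-1.     -0.0019 -0.0002]]
jaw yaw 64.16994420724738
L 76 [ 0.5222 -0.0878  0.0454] [0.0194 0.0019 0.0019] slope deg 0.5514654878760455
R 68 [ 0.5283 -0.197   0.0452] [0.0192 0.0018 0.0023] slope deg 0.5696597611898153
B 103 [ 0.5709 -0.1436  0.045 ] [0.002  0.0254 0.0021] slope deg 0.21001553004693668
F 70 [ 0.4864 -0.1483  0.0295] [0.0016 0.0239 0.0026] slope deg -0.7343275660233697
```

```bash
python3 - <<'E'
from h import *
np.set_printoptions(precision=3,suppress=True,linewidth=200)
f=pickle.load(open("top0.pkl","rb")); W=cloud(f)
for u,v in [(100,230),(60,230),(140,230),(100,190),(100,270),(45,160),(150,160),(180,160),(20,250),(20,300),(60,300),(120,300),(20,380),(60,370),(5,350),(300,350),(520,80)]: print(u,v,W[v,u])
P=W.reshape(-1,3); 
for y in np.arange(-.5,.9,.1):
    r=[]
    for x in np.arange(0.1,1.0,.1):
        m=(abs(P[:,0]-x-.05)<.05)&(abs(P[:,1]-y-.05)<.05); r.append(np.nanmax(P[m,2]) if m.any() else np.nan)
    print(round(y,1),np.array(r))
E
```

```text
100 230 [0.585 0.183 0.601]
60 230 [0.585 0.239 0.603]
140 230 [0.59  0.188 0.474]
100 190 [0.652 0.245 0.499]
100 270 [0.532 0.198 0.572]
45 160 [0.682 0.277 0.591]
150 160 [0.678 0.121 0.592]
180 160 [0.677 0.08  0.593]
20 250 [0.555 0.679 0.127]
20 300 [ 0.396  0.877 -0.128]
60 300 [ 0.401  0.732 -0.125]
120 300 [ 0.405  0.532 -0.124]
20 380 [0.29  0.526 0.312]
60 370 [ 0.002  1.148 -0.738]
5 350 [ 0.137  1.25  -0.51 ]
300 350 [ 0.142  0.033 -0.641]
520 80 [ 0.898 -0.508  0.293]
-0.5 [0.098 0.233 0.673 0.723 0.75  0.752 0.743 0.719 0.394]
-0.4 [-0.728 -0.728  0.672  0.672  0.672  0.672  0.671  0.673  0.395]
-0.3 [-0.724 -0.725 -0.725  0.018  0.144  0.159  0.158  0.413  0.394]
-0.2 [-0.164 -0.725 -0.726  0.047  0.145  0.158  0.159  0.041  0.395]
-0.1 [-0.156 -0.725 -0.725  0.049  0.049  0.13   0.133  0.04   0.395]
-0.0 [-0.152 -0.725 -0.724  0.006  0.016  0.624  0.591  0.591  0.59 ]
0.1 [-0.157 -0.728 -0.724  0.008  0.689  0.624  0.682  0.681  0.609]
0.2 [-0.723 -0.724 -0.724  0.007  0.684  0.677  0.683  0.681  0.636]
0.3 [-0.724 -0.723 -0.727  0.008  0.522  0.623  0.649  0.678  0.639]
0.4 [-0.722  0.339 -0.066  0.008  0.011  0.014  0.038    nan    nan]
0.5 [-0.724  0.394  0.313  0.017    nan    nan  0.017    nan    nan]
0.6 [-0.723  0.275  0.27   0.198  0.215  0.055  0.019    nan    nan]
0.7 [-0.726 -0.728 -0.065  0.127  0.171  0.063  0.027    nan    nan]
0.8 [-0.727 -0.727 -0.065  0.018  0.018  0.028  0.031    nan    nan]
```

```bash
cat > go.py <<'E'
# usage: go.py gx gy tcpz yawdeg : prints twist (deg and units) and tool shift in units AFTER twist
import sys,numpy as np
from rig import arm
from scipy.spatial.transform import Rotation as R
o=arm.observe(); M=R.from_quat(o["tool_rot"]).as_matrix()
phi=np.degrees(np.arctan2(M[1,1],M[0,1])); p=o["ee_pos"]; g=p+M[:,0]*arm.grip_depth
print("t",round(o["clock"],2),"tcp",np.round(p,4),"grasp",np.round(g,4),"yaw",round(phi,2),"w",round(o["gripper_width"]*1e3,1),"F",np.round(o["force"],1),"q",np.round(o["joints"],2))
if len(sys.argv)>1:
    x,y,z,yaw=map(float,sys.argv[1:5])
    dt=-(yaw-phi); print("twist deg",round(dt,1),"units",round(dt/8,3))
    for nm,a in(("after twist",np.radians(yaw)),("before twist",np.radians(phi))):
        d=np.array([x,y])-p[:2]
        ty=np.array([np.cos(a),np.sin(a)]); tz=np.array([np.sin(a),-np.cos(a)])
        print(nm,"units x,y,z:",np.round([-(z-p[2])/.06,d@ty/.06,d@tz/.06],3))
E
python3 go.py 0.5315 -0.3545 0.33 6.6
```

```text
t 0.1 tcp [0.2722 0.5624 0.4037] grasp [0.272  0.5621 0.2402] yaw 64.17 w 87.2 F [ 0.9  0.9 -0.1] q [ 0.99  0.22  1.53  0.    1.39 -0.13]
twist deg 57.6 units 7.196
after twist units x,y,z: [ 1.229  2.537 15.677]
before twist units x,y,z: [  1.229 -11.871  10.548]
```

```bash
python3 - <<'E'
from h import *
np.set_printoptions(precision=3,suppress=True,linewidth=200)
for n in("top0","side0"):
    W=cloud(pickle.load(open(n+".pkl","rb"))); P=W.reshape(-1,3)
    for nm,m in (("left",(P[:,2]>.25)&(P[:,1]>-.1)&(P[:,1]<.4)&(P[:,0]>.25)&(P[:,0]<.9)),("right",(P[:,2]>.2)&(P[:,1]<-.2)&(P[:,0]>.1)&(P[:,0]<.9)&(P[:,1]>-1))):
        Q=P[m]; print(n,nm,len(Q))
        if len(Q): print(np.percentile(Q,[0,1,5,50,95,99,100],axis=0))
E
```

```text
top0 left 42539
[[0.5   0.071 0.445]
 [0.523 0.078 0.471]
 [0.549 0.09  0.517]
 [0.727 0.189 0.598]
 [0.864 0.291 0.676]
 [0.893 0.336 0.68 ]
 [0.9   0.356 0.689]]
top0 right 50265
[[ 0.229 -0.511  0.2  ]
 [ 0.279 -0.509  0.208]
 [ 0.338 -0.509  0.23 ]
 [ 0.61  -0.463  0.531]
 [ 0.836 -0.401  0.732]
 [ 0.886 -0.398  0.742]
 [ 0.9   -0.28   0.752]]
side0 left 9008
[[0.501 0.192 0.442]
 [0.507 0.196 0.446]
 [0.522 0.21  0.455]
 [0.63  0.282 0.498]
 [0.886 0.333 0.516]
 [0.897 0.338 0.518]
 [0.9   0.34  0.519]]
side0 right 22001
[[ 0.1   -0.517  0.2  ]
 [ 0.111 -0.513  0.204]
 [ 0.151 -0.512  0.217]
 [ 0.67  -0.508  0.359]
 [ 0.879 -0.462  0.49 ]
 [ 0.895 -0.385  0.5  ]
 [ 0.9   -0.28   0.505]]
```

Call:
step_arm([
  {"linear": [0, 0, 0], "twist": 1, "fingers": 0.62},
  {"linear": [0, 0, 0], "twist": 1, "fingers": 0.62},
  {"linear": [0, 0, 0], "twist": 1, "fingers": 0.62},
  {"linear": [0, 0, 0], "twist": 1, "fingers": 0.62},
  {"linear": [0, 0, 0], "twist": 1, "fingers": 0.62},
  {"linear": [0, 0, 0], "twist": 1, "fingers": 0.62},
  {"linear": [0, 0, 0], "twist": 1, "fingers": 0.62},
  {"linear": [0, 0, 0], "twist": 0.2, "fingers": 0.62},
])

```text
clock: 1.1
ee_pos: [0.2722, 0.5624, 0.4042]
tool_rot: [0.47, 0.528, -0.471, 0.528]
force: [-0.4, 0.4, -0.4]
gripper_width: 0.0333
```

```bash
python3 go.py 0.38 0.0 0.36 6.6
```

```text
t 1.1 tcp [0.2722 0.5624 0.4042] grasp [0.2721 0.5623 0.2407] yaw 6.56 w 33.3 F [-0.4  0.4 -0.4] q [ 0.99  0.22  1.53 -0.    1.39  0.88]
twist deg -0.0 units -0.005
after twist units x,y,z: [0.736 0.707 9.518]
before twist units x,y,z: [0.736 0.714 9.518]
```

Call:
step_arm([
  {"linear": [0.05, 0.07, 0.5], "twist": 0, "fingers": 0.62},
  {"linear": [0.07, 0.07, 0.8], "twist": 0, "fingers": 0.62},
  {"linear": [0.07, 0.07, 0.8], "twist": 0, "fingers": 0.62},
  {"linear": [0.07, 0.07, 0.8], "twist": 0, "fingers": 0.62},
  {"linear": [0.07, 0.07, 0.8], "twist": 0, "fingers": 0.62},
  {"linear": [0.07, 0.07, 0.8], "twist": 0, "fingers": 0.62},
  {"linear": [0.07, 0.07, 0.8], "twist": 0, "fingers": 0.62},
  {"linear": [0.07, 0.07, 0.8], "twist": 0, "fingers": 0.62},
])

```text
clock: 2.1
ee_pos: [0.3475, 0.2014, 0.3722]
tool_rot: [0.47, 0.528, -0.47, 0.529]
force: [-0.1, -0.1, -1.1]
gripper_width: 0.0331
```

```bash
python3 go.py 0.5315 -0.3545 0.33 6.6
```

```text
t 2.1 tcp [0.3475 0.2014 0.3722] grasp [0.3476 0.2014 0.2087] yaw 6.73 w 33.1 F [-0.1 -0.1 -1.1] q [ 0.33 -0.32  2.11 -0.    1.35  0.21]
twist deg 0.1 units 0.016
after twist units x,y,z: [0.704 1.982 9.555]
before twist units x,y,z: [0.704 1.96  9.56 ]
```

Call:
step_arm([
  {"linear": [0.08, 0.15, 0.8], "twist": 0, "fingers": 0.62},
  {"linear": [0.08, 0.15, 0.8], "twist": 0, "fingers": 0.62},
  {"linear": [0.08, 0.15, 0.8], "twist": 0, "fingers": 0.62},
  {"linear": [0.08, 0.2, 0.8], "twist": 0, "fingers": 0.62},
  {"linear": [0.08, 0.2, 0.8], "twist": 0, "fingers": 0.62},
  {"linear": [0.08, 0.2, 0.8], "twist": 0, "fingers": 0.62},
  {"linear": [0.08, 0.2, 0.8], "twist": 0, "fingers": 0.62},
  {"linear": [0.08, 0.2, 0.8], "twist": 0, "fingers": 0.62},
])

```text
clock: 3.1
ee_pos: [0.4782, -0.1704, 0.3337]
tool_rot: [0.47, 0.528, -0.47, 0.528]
force: [-0.2, 0.2, -0.1]
gripper_width: 0.033
```

Call:
step_arm([
  {"linear": [0.05, 0.2, 0.8], "twist": 0, "fingers": 0.62},
  {"linear": [0, 0.2, 0.8], "twist": 0, "fingers": 0.62},
  {"linear": [0, 0.1, 0.8], "twist": 0, "fingers": 0.62},
  {"linear": [0, 0, 0.5], "twist": 0, "fingers": 0.62},
  {"linear": [0, 0, 0.1], "twist": 0, "fingers": 0.62},
  {"linear": [0, 0, 0], "twist": 0, "fingers": 0.62},
])

```text
clock: 3.85
ee_pos: [0.5282, -0.3438, 0.3304]
tool_rot: [0.47, 0.528, -0.47, 0.528]
force: [0.4, 0.4, -0.1]
gripper_width: 0.0329
```

```bash
python3 go.py 0.5315 -0.3545 0.203 6.6;python3 - <<'E'
from rig import arm, imaging
from h import *
f=imaging.grab_frame("top"); pickle.dump(f,open("top1.pkl","wb"))
cv2.imwrite("pics/top1.png",cv2.resize(f["pixels"][140:300,290:490],None,fx=4,fy=3.75,interpolation=cv2.INTER_CUBIC))
E
```

```text
t 3.85 tcp [ 0.5282 -0.3438  0.3304] grasp [ 0.528  -0.3436  0.1669] yaw 6.6 w 32.9 F [ 0.4  0.4 -0.1] q [-0.7   0.29  1.58  0.    1.27 -0.82]
twist deg 0.0 units 0.0
after twist units x,y,z: [2.124 0.035 0.184]
before twist units x,y,z: [2.124 0.035 0.184]
```

View pics/top1.png

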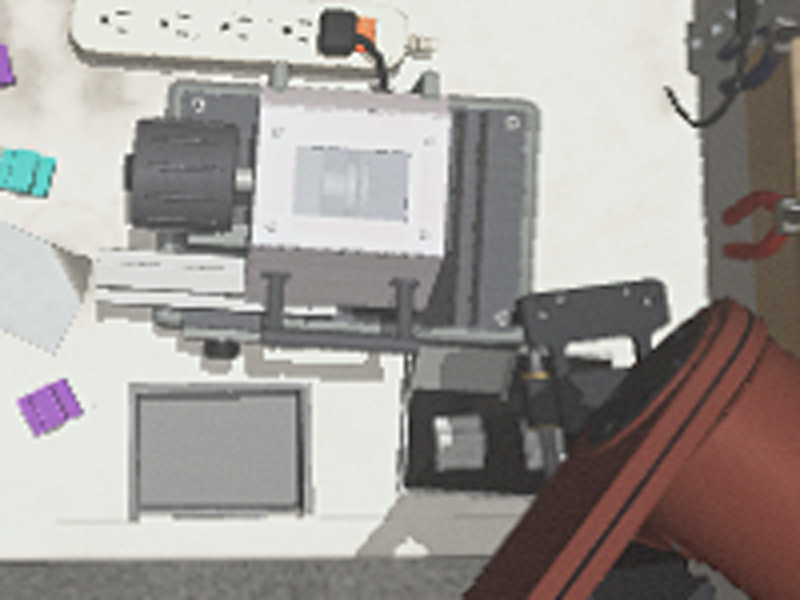

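```bash
python3 - <<'E'
from h import *
np.set_printoptions(precision=3,suppress=True,linewidth=200)
W=cloud(pickle.load(open("top1.pkl","rb")));P=W.reshape(-1,3)
g=np.array([.528,-.3436]);a=np.radians(6.6);R=np.array([[np.cos(a),np.sin(a)],[-np.sin(a),np.cos(a)]])
q=(P[:,:2]-g)@R.T
m=(P[:,2]>.1)&(P[:,2]<.35)&(abs(q[:,0])<.15)&(abs(q[:,1])<.09)
for z in np.arange(.14,.35,.015):
    k=m&(abs(P[:,2]-z)<.0075); 
    if k.sum()>3: print(round(z-.1669,3),k.sum(),q[k].min(0),q[k].max(0))
for u,v in[(425,225),(440,215),(450,220),(424,235),(426,250),(455,216)]: print(u,v,W[v,u],(W[v,u,:2]-g)@R.T)
E
```

```text
-0.027 89 [0.071 0.059] [0.13 0.09]
-0.012 139 [0.127 0.057] [0.15 0.09]
0.063 97 [-0.007 -0.019] [0.086 0.041]
0.078 224 [-0.091 -0.016] [0.092 0.041]
0.093 1236 [-0.095 -0.036] [0.094 0.04 ]
0.153 93 [-0.051 -0.008] [0.033 0.04 ]
425 225 [ 0.603 -0.304  0.261] [0.079 0.031]
440 215 [ 0.642 -0.398  0.001] [ 0.107 -0.067]
450 220 [ 0.613 -0.355  0.264] [ 0.083 -0.021]
424 235 [ 0.584 -0.306  0.236] [0.06  0.031]
426 250 [ 0.552 -0.308  0.242] [0.028 0.032]
455 216 [ 0.621 -0.366  0.262] [ 0.089 -0.033]
```

Call:
step_arm([
  {"linear": [0.3, 0.04, 0.18], "twist": 0, "fingers": 0.62},
  {"linear": [0.5, 0, 0], "twist": 0, "fingers": 0.62},
  {"linear": [0.5, 0, 0], "twist": 0, "fingers": 0.62},
  {"linear": [0.3, 0, 0], "twist": 0, "fingers": 0.62},
  {"linear": [0.2, 0, 0], "twist": 0, "fingers": 0.62},
  {"linear": [0, 0, 0], "twist": 0, "fingers": 0.62},
])

```text
clock: 4.65
ee_pos: [0.5319, -0.3543, 0.2221]
tool_rot: [0.47, 0.528, -0.47, 0.527]
force: [-0.2, -0.8, 0.4]
gripper_width: 0.0328
```

```bash
python3 go.py 0.5315 -0.3545 0.203 6.6;python3 - <<'E'
from rig import arm, imaging
from h import *
f=imaging.grab_frame("side"); pickle.dump(f,open("side1.pkl","wb"))
cv2.imwrite("pics/side1.png",cv2.resize(f["pixels"][150:270,230:400],None,fx=4.5,fy=4.5,interpolation=cv2.INTER_CUBIC))
f=imaging.grab_frame("top"); 
cv2.imwrite("pics/top2.png",cv2.resize(f["pixels"][200:300,380:480],None,fx=5.5,fy=5.5,interpolation=cv2.INTER_CUBIC))
E
```

```text
t 4.65 tcp [ 0.5319 -0.3543  0.2221] grasp [ 0.5317 -0.3542  0.0586] yaw 6.59 w 32.8 F [-0.2 -0.8  0.4] q [-0.71  0.44  1.62 -0.    1.09 -0.83]
twist deg -0.0 units -0.001
after twist units x,y,z: [ 0.319 -0.006  0.003]
before twist units x,y,z: [ 0.319 -0.006  0.003]
```

View pics/side1.png

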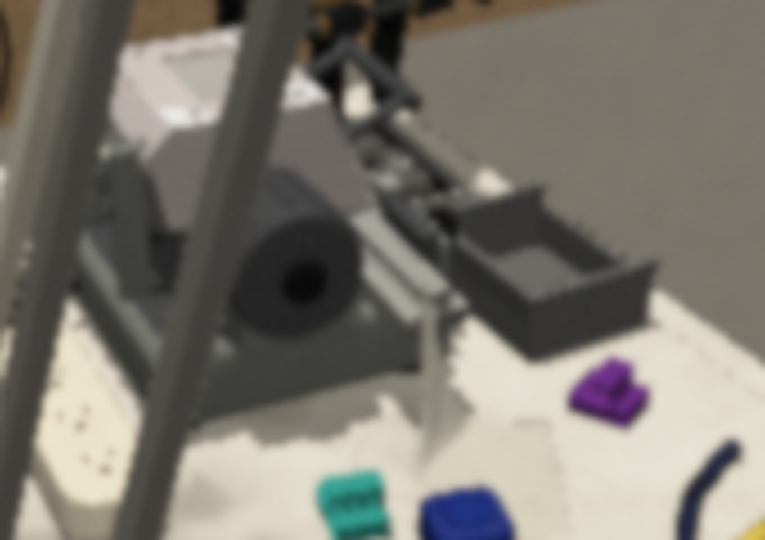

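View pics/top2.png

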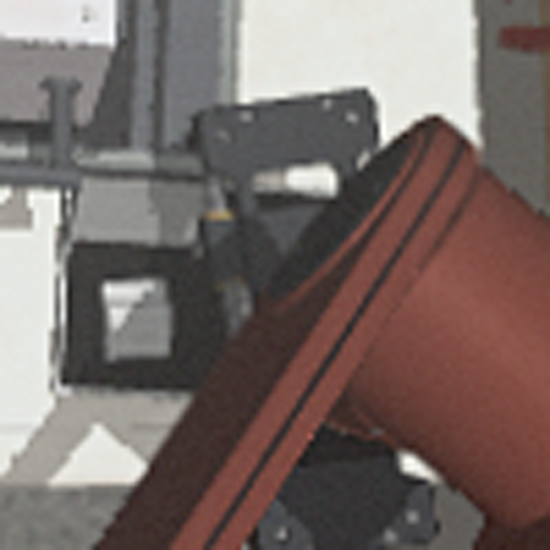

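Call:
step_arm([
  {"linear": [0.15, 0, 0], "twist": 0, "fingers": 0.62},
  {"linear": [0.1, 0, 0], "twist": 0, "fingers": 0.62},
  {"linear": [0.05, 0, 0], "twist": 0, "fingers": 0.62},
  {"linear": [0.02, 0, 0], "twist": 0, "fingers": 0.62},
  {"linear": [0, 0, 0], "twist": 0, "fingers": 0.62},
])

```text
clock: 5.38
ee_pos: [0.532, -0.3546, 0.2037]
tool_rot: [0.471, 0.528, -0.471, 0.528]
force: [0.2, 0.1, -0.2]
gripper_width: 0.0332
```

Call:
step_arm([
  {"linear": [0, 0, 0], "twist": 0, "fingers": 0.8},
  {"linear": [0, 0, 0], "twist": 0, "fingers": 1},
  {"linear": [0, 0, 0], "twist": 0, "fingers": 1},
  {"linear": [0, 0, 0], "twist": 0, "fingers": 1},
])

```text
clock: 5.88
ee_pos: [0.532, -0.3546, 0.2039]
tool_rot: [0.471, 0.528, -0.471, 0.528]
force: [-0.4, 0.4, 1.4]
gripper_width: 0.0157
```

Call:
step_arm([
  {"linear": [-0.1, 0, 0], "twist": 0, "fingers": 1},
  {"linear": [-0.3, 0, 0], "twist": 0, "fingers": 1},
  {"linear": [-0.5, 0, 0], "twist": 0, "fingers": 1},
  {"linear": [-0.6, 0, 0], "twist": 0, "fingers": 1},
  {"linear": [-0.5, 0, 0], "twist": 0, "fingers": 1},
  {"linear": [-0.1, 0, 0], "twist": 0, "fingers": 1},
  {"linear": [0, 0, 0], "twist": 0, "fingers": 1},
])

```text
clock: 6.75
ee_pos: [0.5319, -0.3545, 0.33]
tool_rot: [0.471, 0.528, -0.471, 0.528]
force: [-0.3, 0.3, -1.0]
gripper_width: 0.0156
```

```bash
python3 go.py 0.525 -0.1665 0.33 -89.5
```

```text
t 6.75 tcp [ 0.5319 -0.3545  0.33  ] grasp [ 0.532  -0.3546  0.1665] yaw 6.57 w 15.6 F [-0.3  0.3 -1. ] q [-0.71  0.31  1.56 -0.    1.27 -0.83]
twist deg 96.1 units 12.009
after twist units x,y,z: [ 1.000e-03 -3.134e+00  8.700e-02]
before twist units x,y,z: [ 1.000e-03  2.450e-01 -3.126e+00]
```

Call:
step_arm([
  {"linear": [0, 0, 0], "twist": 0.8, "fingers": 1},
  {"linear": [0, 0, 0], "twist": 1, "fingers": 1},
  {"linear": [0, 0, 0], "twist": 1, "fingers": 1},
  {"linear": [0, 0, 0], "twist": 1, "fingers": 1},
  {"linear": [0, 0, 0], "twist": 1, "fingers": 1},
  {"linear": [0, 0, 0], "twist": 1, "fingers": 1},
  {"linear": [0, 0, 0], "twist": 1, "fingers": 1},
  {"linear": [0, 0, 0], "twist": 1, "fingers": 1},
])

```text
clock: 7.75
ee_pos: [0.5314, -0.3541, 0.3272]
tool_rot: [-0.676, -0.207, 0.677, -0.205]
force: [0.1, -0.6, -0.8]
gripper_width: 0.0155
```

Call:
step_arm([
  {"linear": [0, 0, 0], "twist": 1, "fingers": 1},
  {"linear": [0, 0, 0], "twist": 1, "fingers": 1},
  {"linear": [0, 0, 0], "twist": 1, "fingers": 1},
  {"linear": [0, 0, 0], "twist": 1, "fingers": 1},
  {"linear": [0, 0, 0], "twist": 0.2, "fingers": 1},
  {"linear": [0, -0.4, 0], "twist": 0, "fingers": 1},
  {"linear": [0, -0.7, 0], "twist": 0, "fingers": 1},
  {"linear": [0, -0.7, 0], "twist": 0, "fingers": 1},
])

```text
clock: 8.75
ee_pos: [0.5304, -0.2444, 0.3289]
tool_rot: [-0.707, -0.005, 0.707, -0.004]
force: [1.0, 0.1, -1.1]
gripper_width: 0.0155
```

Call:
step_arm([
  {"linear": [0, -0.7, 0], "twist": 0, "fingers": 1},
  {"linear": [0, -0.5, 0.08], "twist": 0, "fingers": 1},
  {"linear": [0, -0.13, 0], "twist": 0, "fingers": 1},
  {"linear": [0, 0, 0], "twist": 0, "fingers": 1},
])

```text
clock: 9.25
ee_pos: [0.5253, -0.1662, 0.3297]
tool_rot: [0.707, 0.004, -0.707, 0.004]
force: [0.3, 0.1, -1.2]
gripper_width: 0.0156
```

```bash
python3 go.py 0.525 -0.1665 0.2012 -89.5;python3 - <<'E'
from rig import arm, imaging
from h import *
f=imaging.grab_frame("top"); pickle.dump(f,open("top3.pkl","wb"))
cv2.imwrite("pics/top3.png",cv2.resize(f["pixels"][180:300,300:460],None,fx=5,fy=5,interpolation=cv2.INTER_CUBIC))
f=imaging.grab_frame("side"); pickle.dump(f,open("side3.pkl","wb"))
cv2.imwrite("pics/side3.png",cv2.resize(f["pixels"][150:270,230:400],None,fx=4.5,fy=4.5,interpolation=cv2.INTER_CUBIC))
E
```

```text
t 9.25 tcp [ 0.5253 -0.1662  0.3297] grasp [ 0.5253 -0.1662  0.1662] yaw -89.31 w 15.6 F [ 0.3  0.1 -1.2] q [-0.45  0.11  1.8  -0.    1.23  1.11]
twist deg 0.2 units 0.024
after twist units x,y,z: [2.141 0.005 0.004]
before twist units x,y,z: [2.141 0.005 0.004]
```

View pics/top3.png

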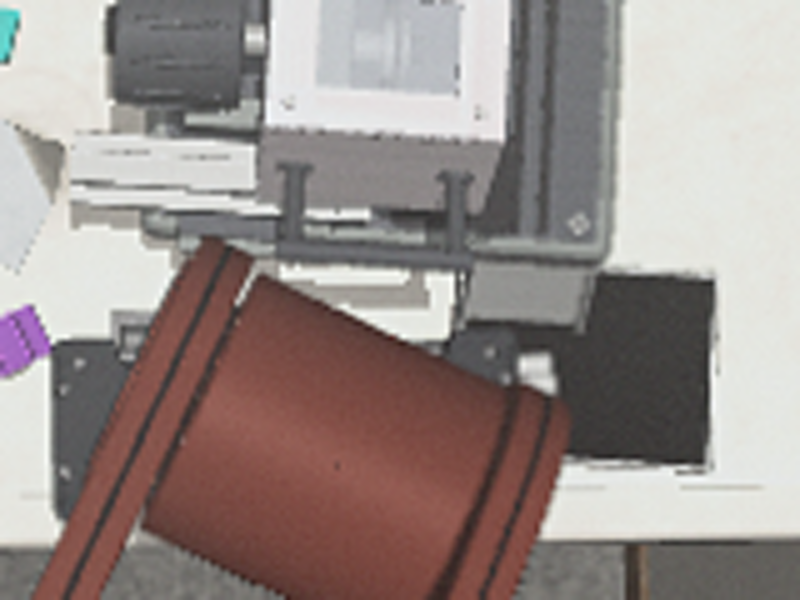

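View pics/side3.png

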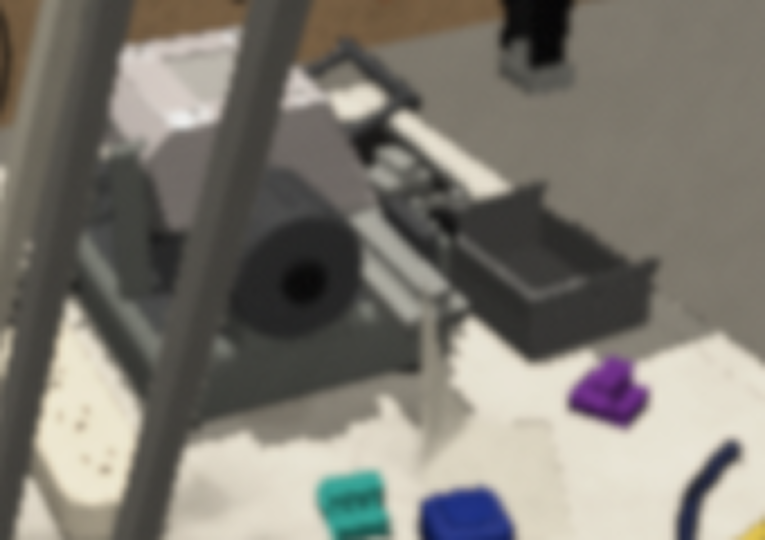

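Call:
step_arm([
  {"linear": [0.3, 0, 0], "twist": 0, "fingers": 1},
  {"linear": [0.5, 0, 0], "twist": 0, "fingers": 1},
  {"linear": [0.5, 0, 0], "twist": 0, "fingers": 1},
  {"linear": [0.4, 0, 0], "twist": 0, "fingers": 1},
  {"linear": [0.2, 0, 0], "twist": 0, "fingers": 1},
  {"linear": [0.1, 0, 0], "twist": 0, "fingers": 1},
  {"linear": [0.05, 0, 0], "twist": 0, "fingers": 1},
  {"linear": [0, 0, 0], "twist": 0, "fingers": 1},
])

```text
clock: 10.35
ee_pos: [0.5256, -0.167, 0.2073]
tool_rot: [0.707, 0.003, -0.707, 0.004]
force: [-0.7, 0.1, -1.0]
gripper_width: 0.0158
```

```bash
python3 go.py 0.525 -0.1665 0.2012 -89.5;python3 - <<'E'
from rig import arm, imaging
from h import *
f=imaging.grab_frame("side"); pickle.dump(f,open("side4.pkl","wb"))
cv2.imwrite("pics/side4.png",cv2.resize(f["pixels"][150:250,300:400],None,fx=6,fy=6,interpolation=cv2.INTER_CUBIC))
E
```

```text
t 10.35 tcp [ 0.5256 -0.167   0.2073] grasp [ 0.5258 -0.1671  0.0438] yaw -89.43 w 15.8 F [-0.7  0.1 -1. ] q [-0.45  0.28  1.86  0.    1.    1.11]
twist deg 0.1 units 0.009
after twist units x,y,z: [ 0.102 -0.008  0.01 ]
before twist units x,y,z: [ 0.102 -0.008  0.01 ]
```

View pics/side4.png

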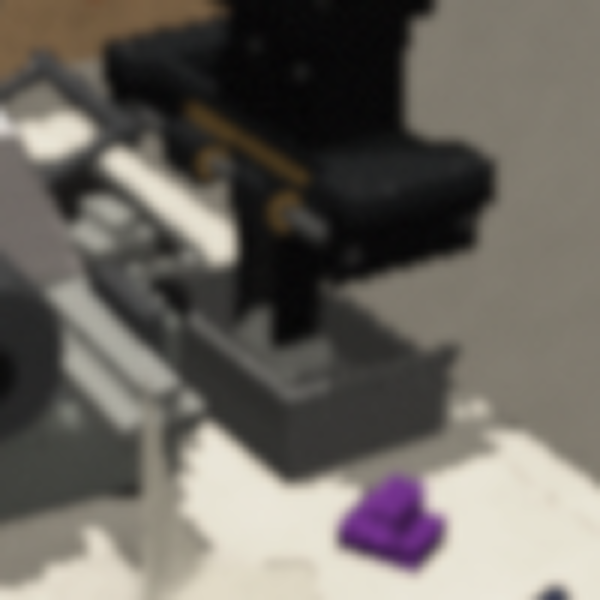

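Call:
step_arm([
  {"linear": [0.05, 0, 0], "twist": 0, "fingers": 1},
  {"linear": [0.03, 0, 0], "twist": 0, "fingers": 1},
  {"linear": [0.01, 0, 0], "twist": 0, "fingers": 1},
  {"linear": [0, 0, 0], "twist": 0, "fingers": 1},
])

```text
clock: 10.9
ee_pos: [0.5253, -0.1668, 0.2013]
tool_rot: [-0.707, -0.004, 0.707, -0.004]
force: [1.1, -0.4, -0.2]
gripper_width: 0.0154
```

Call:
step_arm([
  {"linear": [0.01, 0, 0], "twist": 0, "fingers": 1},
  {"linear": [0.0, 0, 0], "twist": 0, "fingers": 1},
])

```text
clock: 11.15
ee_pos: [0.5254, -0.1668, 0.2009]
tool_rot: [0.707, 0.003, -0.707, 0.004]
force: [-0.6, 0.6, 0.5]
gripper_width: 0.0155
```

Call:
step_arm([
  {"linear": [0.01, 0, 0], "twist": 0, "fingers": 1},
  {"linear": [0.0, 0, 0], "twist": 0, "fingers": 1},
])

```text
clock: 11.4
ee_pos: [0.5254, -0.1669, 0.2009]
tool_rot: [0.707, 0.004, -0.707, 0.004]
force: [-3.2, 1.0, 5.0]
gripper_width: 0.0157
```

Call:
step_arm([
  {"linear": [0, 0, 0], "twist": 0, "fingers": 0.72},
  {"linear": [0, 0, 0], "twist": 0, "fingers": 0.7},
  {"linear": [-0.1, 0, 0], "twist": 0, "fingers": 0.7},
  {"linear": [-0.3, 0, 0], "twist": 0, "fingers": 0.7},
  {"linear": [-0.6, 0, 0], "twist": 0, "fingers": 0.7},
  {"linear": [-0.7, 0, 0], "twist": 0, "fingers": 0.7},
  {"linear": [-0.4, 0, 0], "twist": 0, "fingers": 0.7},
  {"linear": [-0.1, 0, 0], "twist": 0, "fingers": 0.7},
])

```text
clock: 12.4
ee_pos: [0.526, -0.1671, 0.3356]
tool_rot: [0.709, 0.003, -0.705, 0.004]
force: [0.5, -0.5, -1.1]
gripper_width: 0.026
```

```bash
python3 go.py 0.531 -0.3035 0.33 -8;python3 - <<'E'
from rig import arm, imaging
from h import *
f=imaging.grab_frame("side"); pickle.dump(f,open("side5.pkl","wb"))
cv2.imwrite("pics/side5.png",cv2.resize(f["pixels"][150:250,300:400],None,fx=6,fy=6,interpolation=cv2.INTER_CUBIC))
E
```

```text
t 12.4 tcp [ 0.526  -0.1671  0.3356] grasp [ 0.5268 -0.1675  0.1721] yaw -89.43 w 26.0 F [ 0.5 -0.5 -1.1] q [-0.45  0.1   1.79 -0.    1.24  1.11]
twist deg -81.4 units -10.178
after twist units x,y,z: [0.094 0.399 2.239]
before twist units x,y,z: [ 0.094  2.274 -0.06 ]
```

View pics/side5.png

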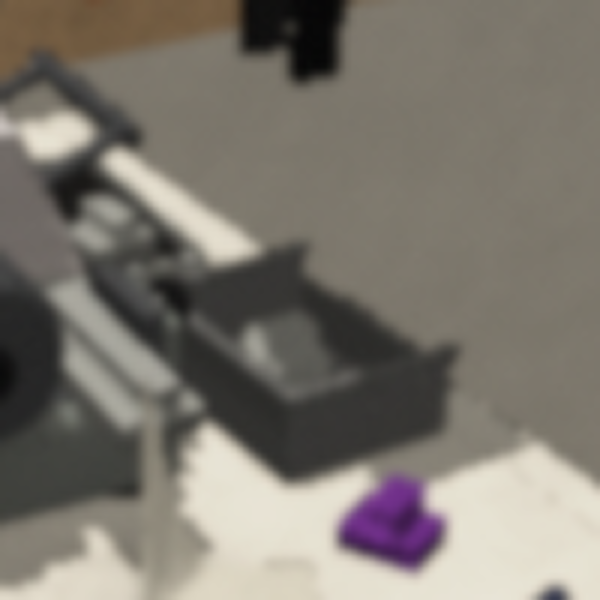

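Call:
step_arm([
  {"linear": [0, 0.4, -0.06], "twist": 0, "fingers": 0.62},
  {"linear": [0, 0.7, 0], "twist": 0, "fingers": 0.62},
  {"linear": [0, 0.7, 0], "twist": 0, "fingers": 0.62},
  {"linear": [0, 0.47, 0], "twist": -0.6, "fingers": 0.62},
  {"linear": [0, 0, 0], "twist": -1, "fingers": 0.62},
  {"linear": [0, 0, 0], "twist": -1, "fingers": 0.62},
  {"linear": [0, 0, 0], "twist": -1, "fingers": 0.62},
  {"linear": [0, 0, 0], "twist": -1, "fingers": 0.62},
])

```text
clock: 13.45
ee_pos: [0.5296, -0.3042, 0.3301]
tool_rot: [-0.669, -0.229, 0.67, -0.227]
force: [-0.5, 0.9, -0.0]
gripper_width: 0.0329
```

Call:
step_arm([
  {"linear": [0, 0, 0], "twist": -1, "fingers": 0.62},
  {"linear": [0, 0, 0], "twist": -1, "fingers": 0.62},
  {"linear": [0, 0, 0], "twist": -1, "fingers": 0.62},
  {"linear": [0, 0, 0], "twist": -1, "fingers": 0.62},
  {"linear": [0, 0, 0], "twist": -1, "fingers": 0.62},
  {"linear": [0, 0, 0], "twist": -0.6, "fingers": 0.62},
  {"linear": [0, 0, 0], "twist": 0, "fingers": 0.62},
])

```text
clock: 14.32
ee_pos: [0.5297, -0.3039, 0.3304]
tool_rot: [-0.533, -0.465, 0.534, -0.463]
force: [0.0, 0.9, -0.0]
gripper_width: 0.0332
```

```bash
python3 go.py 0.531 -0.3035 0.203 -8;python3 - <<'E'
from rig import arm, imaging
from h import *
np.set_printoptions(precision=4,suppress=True,linewidth=200)
f=imaging.grab_frame("top"); pickle.dump(f,open("top6.pkl","wb"))
cv2.imwrite("pics/top6.png",cv2.resize(f["pixels"][180:300,300:460],None,fx=5,fy=5,interpolation=cv2.INTER_CUBIC))
E
```

```text
t 14.32 tcp [ 0.5297 -0.3039  0.3304] grasp [ 0.5294 -0.3037  0.1669] yaw -7.92 w 33.2 F [ 0.   0.9 -0. ] q [-0.65  0.25  1.64 -0.    1.26 -0.51]
twist deg 0.1 units 0.01
after twist units x,y,z: [ 2.123  0.02  -0.01 ]
before twist units x,y,z: [ 2.123  0.02  -0.01 ]
```

View pics/top6.png

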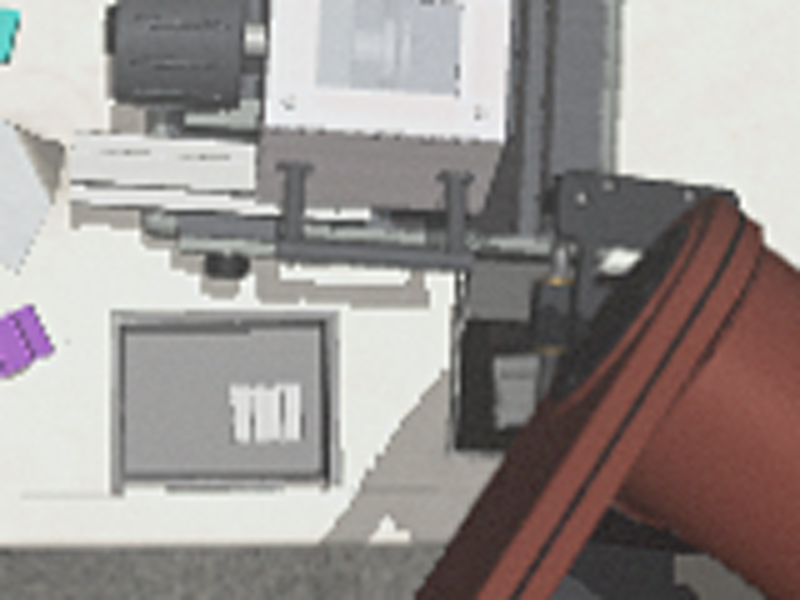

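Call:
step_arm([
  {"linear": [0.3, 0.02, 0], "twist": 0, "fingers": 0.62},
  {"linear": [0.5, 0, 0], "twist": 0, "fingers": 0.62},
  {"linear": [0.5, 0, 0], "twist": 0, "fingers": 0.62},
  {"linear": [0.3, 0, 0], "twist": 0, "fingers": 0.62},
  {"linear": [0.2, 0, 0], "twist": 0, "fingers": 0.62},
  {"linear": [0, 0, 0], "twist": 0, "fingers": 0.62},
])

```text
clock: 15.12
ee_pos: [0.5312, -0.303, 0.2233]
tool_rot: [-0.533, -0.465, 0.533, -0.464]
force: [-0.7, -0.3, -0.8]
gripper_width: 0.0334
```

Call:
step_arm([
  {"linear": [0.15, 0, 0], "twist": 0, "fingers": 0.62},
  {"linear": [0.1, 0, 0], "twist": 0, "fingers": 0.62},
  {"linear": [0.05, 0, 0], "twist": 0, "fingers": 0.62},
  {"linear": [0.02, 0, 0], "twist": 0, "fingers": 0.62},
  {"linear": [0, 0, 0], "twist": 0, "fingers": 0.62},
])

```text
clock: 15.75
ee_pos: [0.5315, -0.3032, 0.205]
tool_rot: [0.533, 0.465, -0.533, 0.465]
force: [-0.1, -0.3, -0.1]
gripper_width: 0.0332
```

```bash
python3 go.py 0.531 -0.3035 0.2035 -8;python3 - <<'E'
from rig import arm, imaging
from h import *
f=imaging.grab_frame("top"); pickle.dump(f,open("top7.pkl","wb"))
cv2.imwrite("pics/top7.png",cv2.resize(f["pixels"][180:300,300:460],None,fx=5,fy=5,interpolation=cv2.INTER_CUBIC))
E
```

```text
t 15.75 tcp [ 0.5315 -0.3032  0.205 ] grasp [ 0.5315 -0.3032  0.0415] yaw -7.83 w 33.2 F [-0.1 -0.3 -0.1] q [-0.65  0.4   1.7   0.    1.04 -0.51]
twist deg 0.2 units 0.021
after twist units x,y,z: [ 0.025 -0.007  0.007]
before twist units x,y,z: [ 0.025 -0.007  0.007]
```

View pics/top7.png

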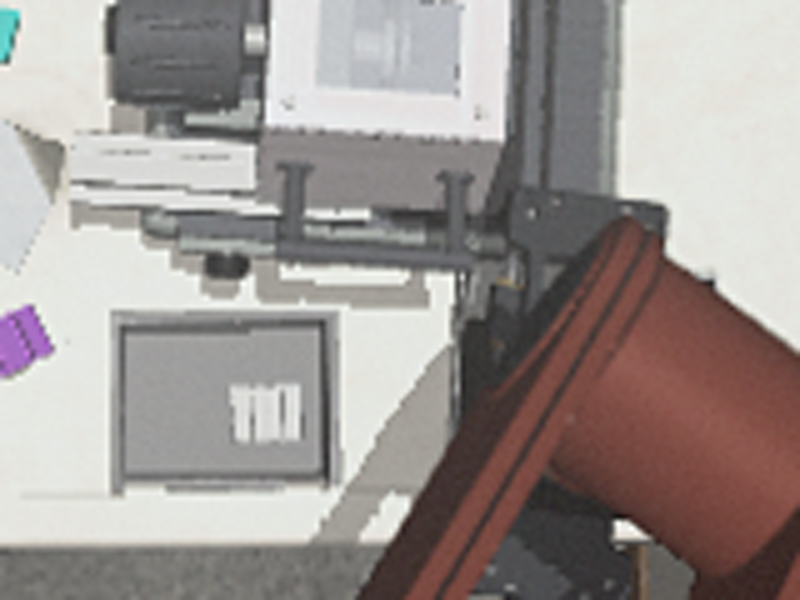

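Call:
step_arm([
  {"linear": [0.025, 0, 0], "twist": 0, "fingers": 0.62},
  {"linear": [0, 0, 0], "twist": 0, "fingers": 0.72},
  {"linear": [0, 0, 0], "twist": 0, "fingers": 0.8},
  {"linear": [0, 0, 0], "twist": 0, "fingers": 1},
  {"linear": [0, 0, 0], "twist": 0, "fingers": 1},
  {"linear": [0, 0, 0], "twist": 0, "fingers": 1},
])

```text
clock: 16.55
ee_pos: [0.5315, -0.3032, 0.2035]
tool_rot: [0.533, 0.465, -0.533, 0.465]
force: [-0.5, -0.4, 0.7]
gripper_width: 0.0155
```

Call:
step_arm([
  {"linear": [-0.1, 0, 0], "twist": 0, "fingers": 1},
  {"linear": [-0.3, 0, 0], "twist": 0, "fingers": 1},
  {"linear": [-0.5, 0, 0], "twist": 0, "fingers": 1},
  {"linear": [-0.6, 0, 0], "twist": 0, "fingers": 1},
  {"linear": [-0.5, 0, 0], "twist": 0, "fingers": 1},
  {"linear": [-0.1, 0, 0], "twist": 0, "fingers": 1},
  {"linear": [0, 0, 0], "twist": 0.6, "fingers": 1},
  {"linear": [0, 0, 0], "twist": 1, "fingers": 1},
])

```text
clock: 17.55
ee_pos: [0.5311, -0.3029, 0.3287]
tool_rot: [-0.582, -0.402, 0.582, -0.401]
force: [-0.8, -0.6, -0.7]
gripper_width: 0.0156
```

Call:
step_arm([
  {"linear": [0, 0, 0], "twist": 1, "fingers": 1},
  {"linear": [0, 0, 0], "twist": 1, "fingers": 1},
  {"linear": [0, 0, 0], "twist": 1, "fingers": 1},
  {"linear": [0, 0, 0], "twist": 1, "fingers": 1},
  {"linear": [0, 0, 0], "twist": 1, "fingers": 1},
  {"linear": [0, 0, 0], "twist": 1, "fingers": 1},
  {"linear": [0, 0, 0], "twist": 1, "fingers": 1},
  {"linear": [0, 0, 0], "twist": 1, "fingers": 1},
])

```text
clock: 18.55
ee_pos: [0.531, -0.3028, 0.3283]
tool_rot: [-0.706, -0.032, 0.707, -0.031]
force: [-0.6, -0.3, -2.3]
gripper_width: 0.0159
```

Call:
step_arm([
  {"linear": [0, 0, 0], "twist": 0.6, "fingers": 1},
  {"linear": [0, -0.4, 0], "twist": 0, "fingers": 1},
  {"linear": [0, -0.7, 0], "twist": 0, "fingers": 1},
  {"linear": [0, -0.7, 0], "twist": 0, "fingers": 1},
  {"linear": [0, -0.7, 0.1], "twist": 0, "fingers": 1},
  {"linear": [0, -0.5, 0.08], "twist": 0, "fingers": 1},
  {"linear": [0, -0.1, 0], "twist": 0, "fingers": 1},
  {"linear": [0, 0, 0], "twist": 0, "fingers": 1},
])

```text
clock: 19.55
ee_pos: [0.5187, -0.1166, 0.3293]
tool_rot: [-0.707, -0.004, 0.707, -0.004]
force: [0.3, 0.0, -1.2]
gripper_width: 0.0157
```

```bash
python3 go.py 0.52 -0.118 0.2075 -89.5;python3 - <<'E'
from rig import arm, imaging
from h import *
f=imaging.grab_frame("side"); pickle.dump(f,open("side8.pkl","wb"))
cv2.imwrite("pics/side8.png",cv2.resize(f["pixels"][130:250,300:420],None,fx=5,fy=5,interpolation=cv2.INTER_CUBIC))
f=imaging.grab_frame("top"); pickle.dump(f,open("top8.pkl","wb"))
cv2.imwrite("pics/top8.png",cv2.resize(f["pixels"][180:300,300:460],None,fx=5,fy=5,interpolation=cv2.INTER_CUBIC))
E
```

```text
t 19.55 tcp [ 0.5187 -0.1166  0.3293] grasp [ 0.5187 -0.1166  0.1658] yaw -89.32 w 15.7 F [ 0.3  0.  -1.2] q [-0.37  0.07  1.85 -0.    1.23  1.19]
twist deg 0.2 units 0.023
after twist units x,y,z: [ 2.03   0.023 -0.022]
before twist units x,y,z: [ 2.03   0.023 -0.022]
```

View pics/side8.png

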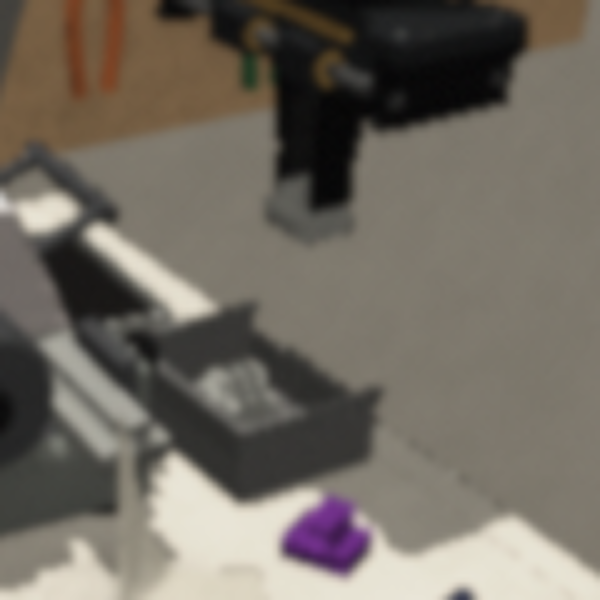

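View pics/top8.png

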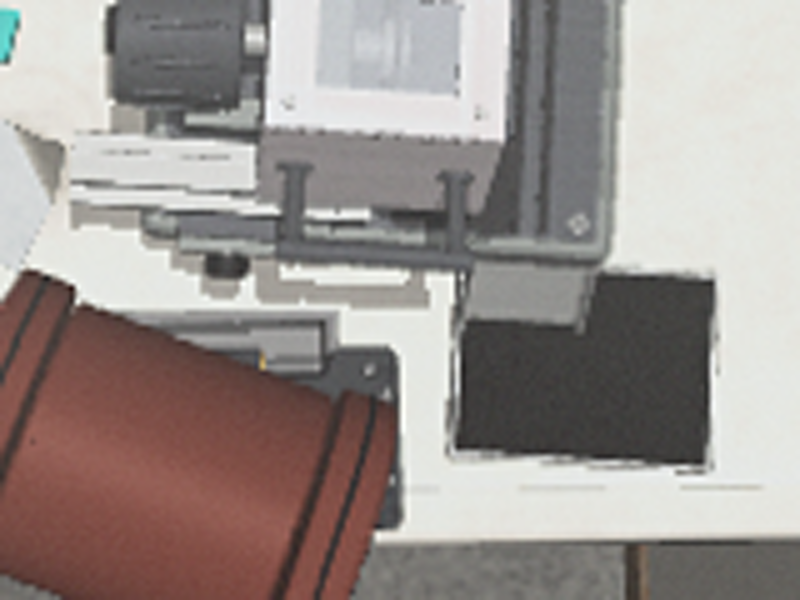

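Call:
step_arm([
  {"linear": [0.3, 0.065, -0.02], "twist": 0, "fingers": 1},
  {"linear": [0.5, 0, 0], "twist": 0, "fingers": 1},
  {"linear": [0.5, 0, 0], "twist": 0, "fingers": 1},
  {"linear": [0.4, 0, 0], "twist": 0, "fingers": 1},
  {"linear": [0.2, 0, 0], "twist": 0, "fingers": 1},
  {"linear": [0.1, 0, 0], "twist": 0, "fingers": 1},
  {"linear": [0.03, 0, 0], "twist": 0, "fingers": 1},
  {"linear": [0, 0, 0], "twist": 0, "fingers": 1},
])

```text
clock: 20.65
ee_pos: [0.5204, -0.1213, 0.2083]
tool_rot: [0.708, 0.003, -0.707, 0.004]
force: [-0.7, -1.0, -1.1]
gripper_width: 0.0158
```

```bash
python3 go.py 0.52 -0.1205 0.2005 -89.5;python3 - <<'E'
from rig import arm, imaging
from h import *
f=imaging.grab_frame("side"); pickle.dump(f,open("side9.pkl","wb"))
cv2.imwrite("pics/side9.png",cv2.resize(f["pixels"][150:250,300:400],None,fx=6,fy=6,interpolation=cv2.INTER_CUBIC))
E
```

```text
t 20.65 tcp [ 0.5204 -0.1213  0.2083] grasp [ 0.5206 -0.1214  0.0448] yaw -89.43 w 15.8 F [-0.7 -1.  -1.1] q [-0.38  0.24  1.91 -0.    0.99  1.18]
twist deg 0.1 units 0.009
after twist units x,y,z: [ 0.13  -0.014  0.007]
before twist units x,y,z: [ 0.13  -0.014  0.007]
```

View pics/side9.png

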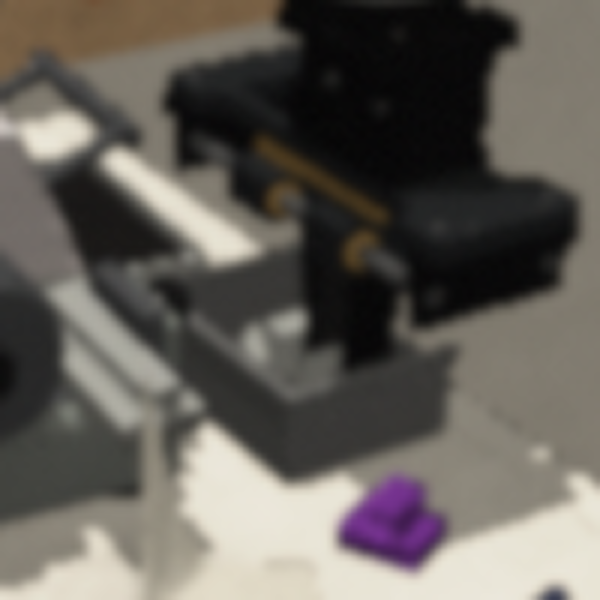

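Call:
step_arm([
  {"linear": [0.06, 0, 0], "twist": 0, "fingers": 1},
  {"linear": [0.04, 0, 0], "twist": 0, "fingers": 1},
  {"linear": [0.01, 0, 0], "twist": 0, "fingers": 1},
  {"linear": [0, 0, 0], "twist": 0, "fingers": 1},
])

```text
clock: 21.2
ee_pos: [0.52, -0.1211, 0.201]
tool_rot: [-0.707, -0.004, 0.707, -0.004]
force: [0.5, 0.1, -1.5]
gripper_width: 0.0156
```

Call:
step_arm([
  {"linear": [0.01, 0, 0], "twist": 0, "fingers": 1},
  {"linear": [0.0, 0, 0], "twist": 0, "fingers": 1},
])

```text
clock: 21.45
ee_pos: [0.5201, -0.1212, 0.2005]
tool_rot: [0.707, 0.004, -0.707, 0.004]
force: [0.7, -0.2, -0.6]
gripper_width: 0.0156
```

Call:
step_arm([
  {"linear": [0.01, 0, 0], "twist": 0, "fingers": 1},
  {"linear": [0.0, 0, 0], "twist": 0, "fingers": 1},
])

```text
clock: 21.7
ee_pos: [0.5201, -0.1212, 0.2005]
tool_rot: [-0.707, -0.004, 0.707, -0.004]
force: [-3.5, 0.6, 5.6]
gripper_width: 0.0159
```

Call:
step_arm([
  {"linear": [0, 0, 0], "twist": 0, "fingers": 0.75},
  {"linear": [0, 0, 0], "twist": 0, "fingers": 0.74},
  {"linear": [-0.1, 0, 0], "twist": 0, "fingers": 0.74},
  {"linear": [-0.3, 0, 0], "twist": 0, "fingers": 0.74},
  {"linear": [-0.6, 0, 0], "twist": 0, "fingers": 0.74},
  {"linear": [-0.7, 0, 0], "twist": 0, "fingers": 0.74},
  {"linear": [-0.8, 0, 0], "twist": 0, "fingers": 0.74},
  {"linear": [-0.6, 0, 0], "twist": 0, "fingers": 0.65},
])

```text
clock: 22.7
ee_pos: [0.5201, -0.1212, 0.3899]
tool_rot: [0.708, 0.003, -0.706, 0.004]
force: [0.1, 0.1, -0.1]
gripper_width: 0.0269
```

```bash
python3 go.py 0.5975 -0.212 0.39 -4.7;python3 - <<'E'
from rig import arm, imaging
from h import *
f=imaging.grab_frame("side"); pickle.dump(f,open("side10.pkl","wb"))
cv2.imwrite("pics/side10.png",cv2.resize(f["pixels"][150:250,300:400],None,fx=6,fy=6,interpolation=cv2.INTER_CUBIC))
E
```

```text
t 22.7 tcp [ 0.5201 -0.1212  0.3899] grasp [ 0.5207 -0.1214  0.2264] yaw -89.43 w 26.9 F [ 0.1  0.1 -0.1] q [-0.38  0.01  1.78  0.    1.34  1.18]
twist deg -84.7 units -10.591
after twist units x,y,z: [-0.002  1.409  1.403]
before twist units x,y,z: [-0.002  1.527 -1.275]
```

View pics/side10.png

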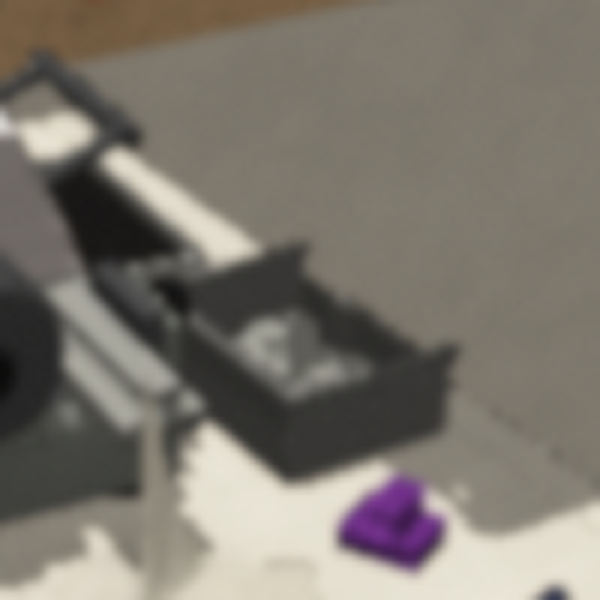

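Call:
step_arm([
  {"linear": [0, 0, 0], "twist": -0.6, "fingers": 0.6},
  {"linear": [0, 0, 0], "twist": -1, "fingers": 0.6},
  {"linear": [0, 0, 0], "twist": -1, "fingers": 0.6},
  {"linear": [0, 0, 0], "twist": -1, "fingers": 0.6},
  {"linear": [0, 0, 0], "twist": -1, "fingers": 0.6},
  {"linear": [0, 0, 0], "twist": -1, "fingers": 0.6},
  {"linear": [0, 0, 0], "twist": -1, "fingers": 0.6},
  {"linear": [0, 0, 0], "twist": -1, "fingers": 0.6},
])

```text
clock: 23.75
ee_pos: [0.5199, -0.1211, 0.3871]
tool_rot: [0.608, 0.362, -0.607, 0.363]
force: [0.3, 0.5, -1.1]
gripper_width: 0.0348
```

Call:
step_arm([
  {"linear": [0, 0, 0], "twist": -1, "fingers": 0.6},
  {"linear": [0, 0, 0], "twist": -1, "fingers": 0.6},
  {"linear": [0, 0, 0], "twist": -1, "fingers": 0.6},
  {"linear": [0, 0.5, 0.5], "twist": 0, "fingers": 0.6},
  {"linear": [0, 0.5, 0.5], "twist": 0, "fingers": 0.6},
  {"linear": [0, 0.3, 0.3], "twist": 0, "fingers": 0.6},
  {"linear": [0, 0, 0], "twist": 0, "fingers": 0.6},
])

```text
clock: 24.62
ee_pos: [0.5919, -0.2064, 0.3866]
tool_rot: [0.52, 0.479, -0.52, 0.479]
force: [0.5, 0.4, -0.4]
gripper_width: 0.0345
```

```bash
python3 go.py 0.5975 -0.212 0.30 -4.7;python3 - <<'E'
from rig import arm, imaging
from h import *
f0=pickle.load(open("top0.pkl","rb"))
np.set_printoptions(precision=4,suppress=True,linewidth=200)
P=cloud(f0).reshape(-1,3)
m=(P[:,0]>.585)&(P[:,0]<.61)&(P[:,1]>-.262)&(P[:,1]<-.16)&(P[:,2]>.132)&(P[:,2]<.15)
Q=P[m]; 
# exclude posts: keep x below line
k=np.polyfit(Q[:,1],Q[:,0],1)
for _ in range(5):
    r=Q[:,0]-np.polyval(k,Q[:,1]); S=Q[abs(r)<.0065]; k=np.polyfit(S[:,1],S[:,0],1)
print("bar n",len(S),"yaw",-np.degrees(np.arctan(k[0])),"x at y=-.2113",np.polyval(k,-.2113),S.min(0),S.max(0),np.median(S[:,2]))
f=imaging.grab_frame("side"); pickle.dump(f,open("side11.pkl","wb"))
cv2.imwrite("pics/side11.png",cv2.resize(f["pixels"][130:250,230:390],None,fx=5,fy=5,interpolation=cv2.INTER_CUBIC))
f=imaging.grab_frame("top"); pickle.dump(f,open("top11.pkl","wb"))
cv2.imwrite("pics/top11.png",cv2.resize(f["pixels"][180:300,300:460],None,fx=5,fy=5,interpolation=cv2.INTER_CUBIC))
E
```

```text
t 24.62 tcp [ 0.5919 -0.2064  0.3866] grasp [ 0.592  -0.2065  0.2231] yaw -4.71 w 34.5 F [ 0.5  0.4 -0.4] q [-0.46  0.24  1.54 -0.    1.36 -0.38]
twist deg -0.0 units -0.001
after twist units x,y,z: [1.443 0.101 0.086]
before twist units x,y,z: [1.443 0.101 0.086]
bar n 213 yaw -4.370566408764866 x at y=-.2113 0.5976738419140954 [ 0.5893 -0.2566  0.1322] [ 0.6068 -0.166   0.1452] 0.14048525685148316
```

View pics/side11.png

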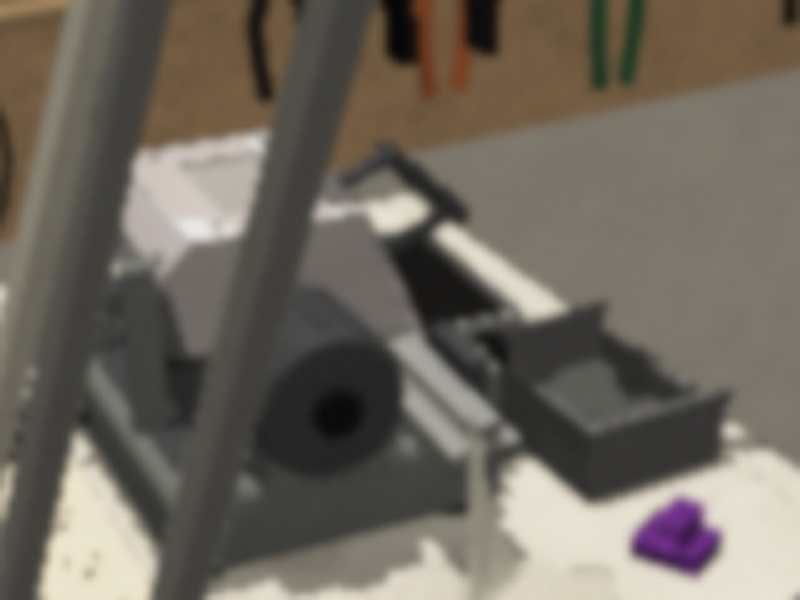

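View pics/top11.png

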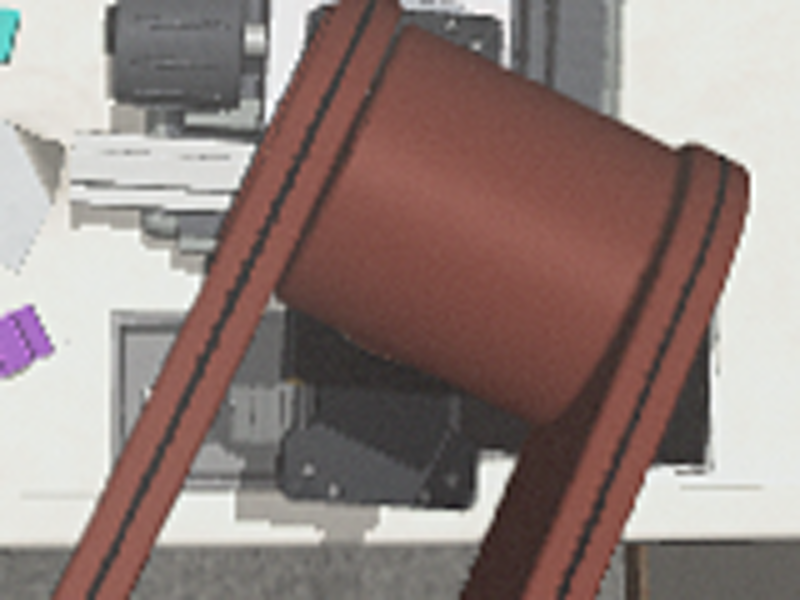

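Call:
step_arm([
  {"linear": [0.2, 0.1, 0.085], "twist": 0, "fingers": 0.6},
  {"linear": [0.3, 0, 0], "twist": 0, "fingers": 0.6},
  {"linear": [0.3, 0, 0], "twist": 0, "fingers": 0.6},
  {"linear": [0.2, 0, 0], "twist": 0, "fingers": 0.6},
  {"linear": [0, 0, 0], "twist": 0, "fingers": 0.6},
])

```text
clock: 25.35
ee_pos: [0.5965, -0.2104, 0.3238]
tool_rot: [-0.519, -0.481, 0.52, -0.478]
force: [0.5, -0.3, 0.2]
gripper_width: 0.0348
```

```bash
python3 go.py 0.5977 -0.2115 0.2995 -4.7;python3 - <<'E'
from rig import arm, imaging
from h import *
f=imaging.grab_frame("side"); pickle.dump(f,open("side12.pkl","wb"))
cv2.imwrite("pics/side12.png",cv2.resize(f["pixels"][130:250,230:390],None,fx=5,fy=5,interpolation=cv2.INTER_CUBIC))
E
```

```text
t 25.35 tcp [ 0.5965 -0.2104  0.3238] grasp [ 0.596  -0.2101  0.1603] yaw -4.62 w 34.8 F [ 0.5 -0.3  0.2] q [-0.46  0.3   1.58 -0.    1.26 -0.38]
twist deg 0.1 units 0.01
after twist units x,y,z: [0.405 0.022 0.017]
before twist units x,y,z: [0.405 0.022 0.017]
```

View pics/side12.png

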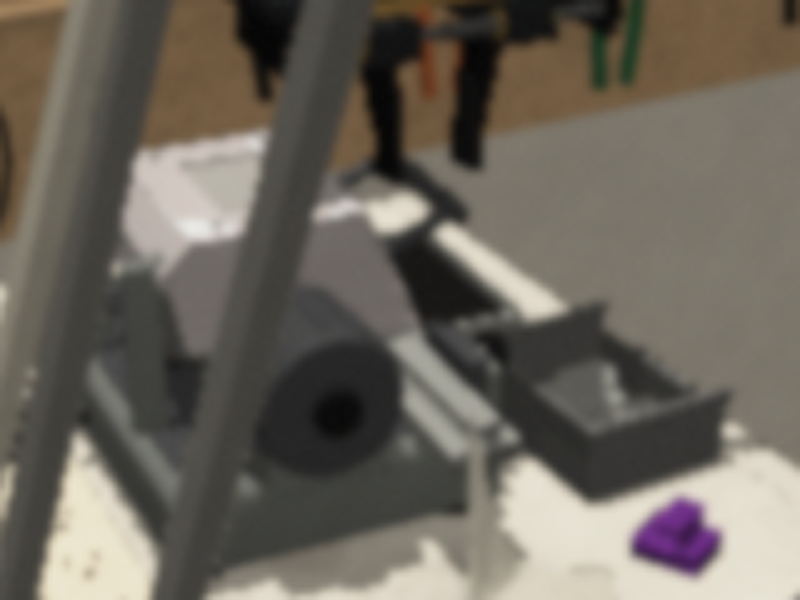

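Call:
step_arm([
  {"linear": [0.15, 0.02, 0.017], "twist": 0, "fingers": 0.6},
  {"linear": [0.15, 0, 0], "twist": 0, "fingers": 0.6},
  {"linear": [0.1, 0, 0], "twist": 0, "fingers": 0.6},
  {"linear": [0, 0, 0], "twist": 0, "fingers": 0.6},
])

```text
clock: 25.9
ee_pos: [0.5979, -0.2117, 0.3009]
tool_rot: [-0.52, -0.48, 0.52, -0.479]
force: [0.1, 0.1, -0.2]
gripper_width: 0.0347
```

Call:
step_arm([
  {"linear": [0, 0, 0], "twist": 0, "fingers": 0.7},
  {"linear": [0, 0, 0], "twist": 0, "fingers": 0.8},
  {"linear": [0, 0, 0], "twist": 0, "fingers": 0.9},
  {"linear": [0, 0, 0], "twist": 0, "fingers": 1},
  {"linear": [0, 0, 0], "twist": 0, "fingers": 1},
  {"linear": [0, 0, 0], "twist": 0, "fingers": 1},
])

```text
clock: 26.65
ee_pos: [0.5985, -0.2119, 0.3022]
tool_rot: [0.52, 0.479, -0.519, 0.48]
force: [5.0, -0.2, -0.8]
gripper_width: 0.0111
```

```bash
python3 go.py
```

```text
t 26.65 tcp [ 0.5985 -0.2119  0.3022] grasp [ 0.5988 -0.212   0.1387] yaw -4.63 w 11.1 F [ 5.  -0.2 -0.8] q [-0.46  0.33  1.59  0.    1.22 -0.38]
```

Call:
step_arm([
  {"linear": [-0.11, 0.003, 0], "twist": 0, "fingers": 1},
  {"linear": [-0.11, 0.008, 0], "twist": 0, "fingers": 1},
  {"linear": [-0.11, 0.013, 0], "twist": 0, "fingers": 1},
  {"linear": [-0.109, 0.017, 0], "twist": 0, "fingers": 1},
  {"linear": [-0.108, 0.022, 0], "twist": 0, "fingers": 1},
  {"linear": [-0.108, 0.027, 0], "twist": 0, "fingers": 1},
  {"linear": [0, 0, 0], "twist": 0, "fingers": 1},
])

```text
clock: 27.52
ee_pos: [0.6035, -0.2124, 0.34]
tool_rot: [-0.52, -0.48, 0.52, -0.479]
force: [6.6, -2.1, -8.3]
gripper_width: 0.0112
```

```bash
python3 go.py;python3 - <<'E'
from rig import arm, imaging
from h import *
f=imaging.grab_frame("side"); pickle.dump(f,open("side13.pkl","wb"))
cv2.imwrite("pics/side13.png",cv2.resize(f["pixels"][130:250,230:390],None,fx=5,fy=5,interpolation=cv2.INTER_CUBIC))
E
```

```text
t 27.52 tcp [ 0.6035 -0.2124  0.34  ] grasp [ 0.6034 -0.2123  0.1765] yaw -4.63 w 11.2 F [ 6.6 -2.1 -8.3] q [-0.46  0.31  1.55 -0.    1.29 -0.38]
```

View pics/side13.png

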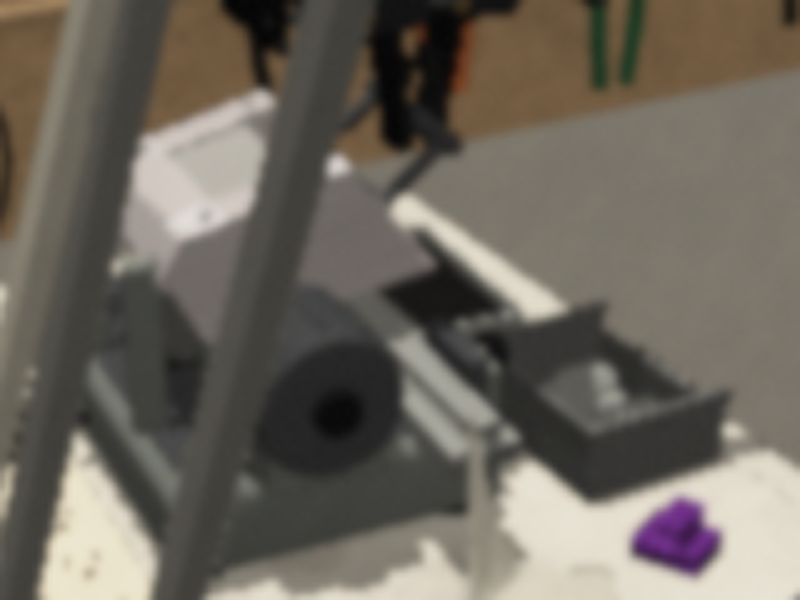

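Call:
step_arm([
  {"linear": [-0.106, 0.032, 0], "twist": 0, "fingers": 1},
  {"linear": [-0.105, 0.036, 0], "twist": 0, "fingers": 1},
  {"linear": [-0.103, 0.041, 0], "twist": 0, "fingers": 1},
  {"linear": [-0.101, 0.045, 0], "twist": 0, "fingers": 1},
  {"linear": [-0.099, 0.05, 0], "twist": 0, "fingers": 1},
  {"linear": [-0.097, 0.053, 0], "twist": 0, "fingers": 1},
  {"linear": [-0.094, 0.058, 0], "twist": 0, "fingers": 1},
  {"linear": [-0.092, 0.062, 0], "twist": 0, "fingers": 1},
])

```text
clock: 28.58
ee_pos: [0.6253, -0.2141, 0.3894]
tool_rot: [-0.519, -0.48, 0.521, -0.478]
force: [-7.4, -0.9, -3.1]
gripper_width: 0.0111
```

Call:
step_arm([
  {"linear": [-0.089, 0.066, 0], "twist": 0, "fingers": 1},
  {"linear": [-0.086, 0.07, 0], "twist": 0, "fingers": 1},
  {"linear": [-0.083, 0.074, 0], "twist": 0, "fingers": 1},
  {"linear": [-0.079, 0.077, 0], "twist": 0, "fingers": 1},
  {"linear": [0, 0, 0], "twist": 0, "fingers": 1},
])

```text
clock: 29.2
ee_pos: [0.6423, -0.2154, 0.4114]
tool_rot: [-0.519, -0.48, 0.521, -0.479]
force: [-11.1, 1.3, 3.4]
gripper_width: 0.0108
```

```bash
cat > ang.py <<'E'
import numpy as np
from rig import arm
from scipy.spatial.transform import Rotation as R
o=arm.observe();M=R.from_quat(o["tool_rot"]).as_matrix();g=o["ee_pos"]+M[:,0]*arm.grip_depth
a=np.radians(-4.65); ex=np.array([np.cos(a),np.sin(a)])
b0=np.array([.5985,-.2119]); off=-.0027   # bar 2.7 mm below grasp point at pinch
dx=(g[:2]-b0)@ex; h=g[2]+off-.135
r=152-dx*1e3; print("bar rel hinge fwd,up mm",r,h*1e3,"radius",np.hypot(r,h*1e3),"theta",np.degrees(np.arctan2(h*1e3,r))-.38,"F",np.round(o["force"],1),"lat mm",(g[:2]-b0)@np.array([-ex[1],ex[0]])*1e3,"w",o["gripper_width"])
E
python3 ang.py;python3 - <<'E'
from rig import arm, imaging
from h import *
f=imaging.grab_frame("side"); pickle.dump(f,open("side14.pkl","wb"))
cv2.imwrite("pics/side14.png",cv2.resize(f["pixels"][110:230,230:390],None,fx=5,fy=5,interpolation=cv2.INTER_CUBIC))
E
```

```text
bar rel hinge fwd,up mm 108.58488668291584 110.16897877864109 radius 154.68639727225644 theta 45.034896462908115 F [-11.1   1.3   3.4] lat mm 0.06850018357391689 w 0.010779193809978639
```

View pics/side14.png

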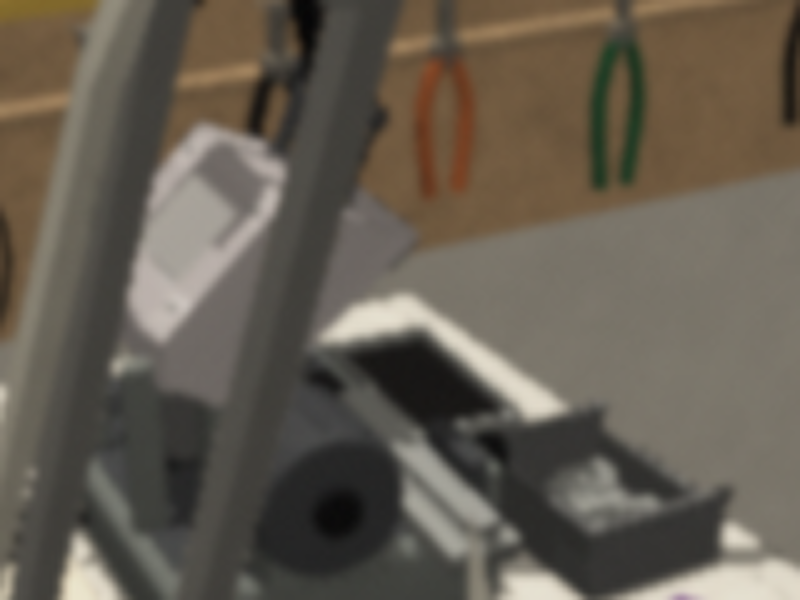

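```bash
cat > plane.py <<'E'
from h import *
import sys
a=np.radians(-4.65); ex=np.array([np.cos(a),np.sin(a),0]); ey=np.array([-np.sin(a),np.cos(a),0])
O=np.array([.6917,-.1969,0])
def saw(W):
    d=W-O; return np.stack([d@ex,d@ey,d[...,2]],-1)
def measure(fs,th_guess,cam):
    S=np.concatenate([saw(cloud(f)).reshape(-1,3) for f in fs])
    S=S[~np.isnan(S[:,0])]
    # guard frame: rotate by th about hinge (x=.06,z=.135)
    th=np.radians(th_guess); X=S[:,0]-.06; Z=S[:,2]-.135
    for it in range(6):
        # unrotate: front rises: (-r,0)->(-r c, r s); guard coords:
        gx=np.cos(th)*X-np.sin(th)*Z; gz=np.sin(th)*X+np.cos(th)*Z
        m=(gx>-.098)&(gx<-.005)&(abs(S[:,1]+.022)<.05)&(abs(gz-.018)<(.012 if it<3 else .006))
        if m.sum()<20: print(cam,"few",m.sum()); return
        k=np.polyfit(gx[m],gz[m],1); th-=np.arctan(k[0])
    print(cam,"n",m.sum(),"theta",round(np.degrees(th),2),"gz",round(k[1],4),"resid",round(np.std(gz[m]-np.polyval(k,gx[m])),4),"gx span",gx[m].min().round(3),gx[m].max().round(3))
if __name__=="__main__":
    for n,g in(("top0",0),("side0",0),("side12",0),("side13",15),("side14",45)):
        measure([pickle.load(open(n+".pkl","rb"))],g,n)
E
python3 plane.py
```

```text
top0 n 1698 theta 0.14 gz 0.0173 resid 0.0022 gx span -0.098 -0.005
side0 n 435 theta -0.21 gz 0.0183 resid 0.0015 gx span -0.098 -0.005
side12 n 439 theta -0.36 gz 0.0184 resid 0.0015 gx span -0.097 -0.005
side13 n 526 theta 13.29 gz 0.0185 resid 0.0015 gx span -0.097 -0.005
side14 n 664 theta 44.37 gz 0.0172 resid 0.0015 gx span -0.098 -0.006
```

Call:
step_arm([
  {"linear": [-0.077, 0.076, 0], "twist": 0, "fingers": 1},
  {"linear": [-0.073, 0.079, 0], "twist": 0, "fingers": 1},
  {"linear": [-0.07, 0.083, 0], "twist": 0, "fingers": 1},
  {"linear": [-0.067, 0.087, 0], "twist": 0, "fingers": 1},
  {"linear": [-0.062, 0.09, 0], "twist": 0, "fingers": 1},
  {"linear": [-0.058, 0.092, 0], "twist": 0, "fingers": 1},
  {"linear": [0, 0, 0], "twist": 0, "fingers": 1},
  {"linear": [0, 0, 0], "twist": 0, "fingers": 1},
])

```text
clock: 30.25
ee_pos: [0.6728, -0.2177, 0.4373]
tool_rot: [-0.519, -0.48, 0.52, -0.479]
force: [-10.9, 1.6, 6.1]
gripper_width: 0.0107
```

```bash
cat > chk.py <<'E'
import sys
from rig import arm, imaging
from h import *
from plane import *
n=sys.argv[1]
fs=[imaging.grab_frame("side") for _ in range(2)]; pickle.dump(fs[0],open(f"side{n}.pkl","wb"))
for i,f in enumerate(fs): measure([f],60,"side%d"%i)
cv2.imwrite(f"pics/side{n}.png",cv2.resize(fs[0]["pixels"][110:230,230:390],None,fx=5,fy=5,interpolation=cv2.INTER_CUBIC))
E
python3 ang.py; python3 chk.py 15
```

```text
bar rel hinge fwd,up mm 77.67120011898754 136.05637327261095 radius 156.66573344551085 theta 59.89902864862213 F [-10.9   1.6   6.1] lat mm 0.13289439156172755 w 0.010733551634519702
side0 n 435 theta 59.29 gz 0.0171 resid 0.0015 gx span -0.098 -0.006
side1 n 432 theta 59.42 gz 0.0168 resid 0.0015 gx span -0.098 -0.006
```

View pics/side15.png

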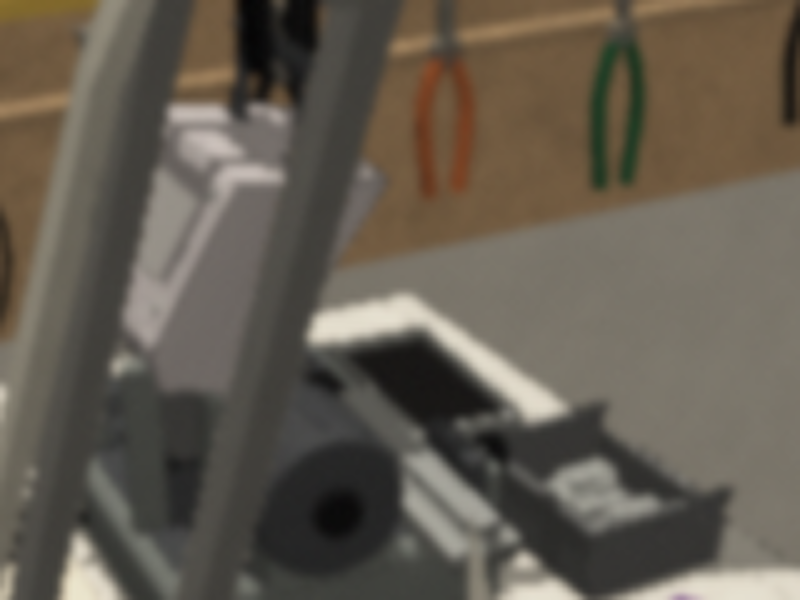

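Call:
step_arm([
  {"linear": [-0.011, 0.019, 0], "twist": 0, "fingers": 1},
  {"linear": [0, 0, 0], "twist": 0, "fingers": 1},
  {"linear": [0, 0, 0], "twist": 0, "fingers": 1},
  {"linear": [0, 0, 0], "twist": 0, "fingers": 1},
  {"linear": [0, 0, 0], "twist": 0, "fingers": 1},
  {"linear": [0, 0, 0], "twist": 0, "fingers": 1},
  {"linear": [0, 0, 0], "twist": 0, "fingers": 1},
  {"linear": [0, 0, 0], "twist": 0, "fingers": 1},
])

```text
clock: 31.35
ee_pos: [0.6738, -0.2178, 0.4379]
tool_rot: [-0.519, -0.48, 0.52, -0.479]
force: [-11.7, 2.4, 7.1]
gripper_width: 0.0111
```

```bash
python3 ang.py; python3 chk.py 16; python3 - <<'E'
from rig import imaging
import cv2,pickle
f=imaging.grab_frame("top"); pickle.dump(f,open("top16.pkl","wb"))
cv2.imwrite("pics/top16.png",f["pixels"])
E
```

```text
bar rel hinge fwd,up mm 76.65644674276112 136.66412190704213 radius 156.69490433274672 theta 60.331441723861445 F [-11.7   2.4   7.1] lat mm 0.15973016743280902 w 0.011064133878028624
side0 n 425 theta 59.69 gz 0.0171 resid 0.0015 gx span -0.098 -0.005
side1 n 430 theta 59.68 gz 0.0171 resid 0.0015 gx span -0.098 -0.005
```

View pics/top16.png

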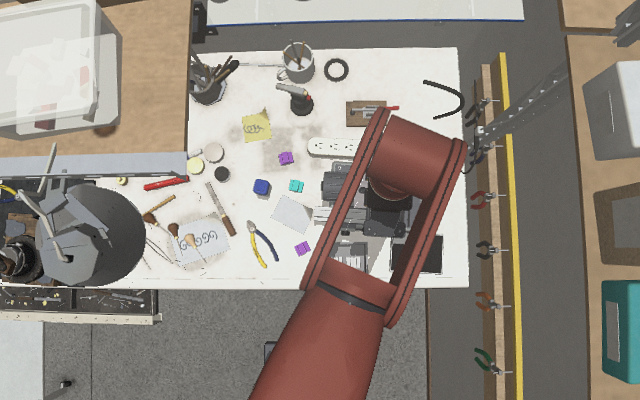

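```bash
python3 - <<'E'
from h import *
f=pickle.load(open("top16.pkl","rb")); f0=pickle.load(open("top0.pkl","rb"))
cv2.imwrite("pics/top16c.png",cv2.resize(f["pixels"][220:290,310:450],None,fx=5.5,fy=5.5,interpolation=cv2.INTER_CUBIC))
d=np.abs(f["pixels"].astype(int)-f0["pixels"]).max(-1)
print("left desk change",(d[150:275,190:310]>40).sum())
E
```

```text
left desk change 53
```

View pics/top16c.png

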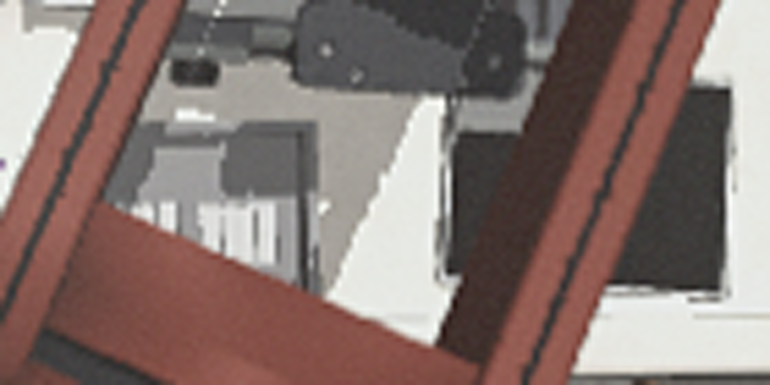

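```bash
python3 -c "
from rig import arm
print(arm.finish_job()); o=arm.observe(); print(o['clock'],o['ee_pos'],o['force'],o['gripper_width'])"
```

```text
the job is handed in; nothing more can be done
None
the job is handed in; nothing more can be done
```

Both steel blanks are in the tote, foot down, and the guard was being held open at about 60° by its handle bar when I handed the job in at about 31.5 s. I set each blank down until it touched the tote floor (about 5 N) before releasing it. The guard stayed shut until both were in. I left the purple and turquoise look-alikes alone.

- **Guard angle:** a plane fitted to the guard's top in the side camera read 59.7°. The same fit reads about -0.3° with the guard shut, so the true angle is about 60.0°. Arm kinematics gave 60.3°. The angle held steady over the last second before hand-in.
- **Disagreement:** by kinematics the bar's radius came out at 157 mm instead of 152 mm. I put this down to the bar having rolled a few mm lower between the pads, which I did not confirm. It was still firmly pinched, at an opening of about 11 mm, with about 14 N at the wrist.
- **Last pictures:** the tray is empty apart from a part hidden by the arm, and an earlier clear view showed it fully empty. Two blanks lie side by side in the upright tote. The other things on the desk look unmoved; I compared the left part of the desk with the first picture, and 53 pixels differed. I think that is the arm's edge, but I did not check.

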